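# Load the leak-test box and hold its guard at the set-up mark

### The arm

A 6-joint arm with a two-finger parallel gripper is mounted at the origin on a cart in front of the work surface, level with it; the furniture and walls round the work are solid. World frame = base frame: x ahead of the robot, y to its left, z up, the work surface at z = 0. Lengths are in m, angles in rad, forces in N, time in s.
With the tool pointing down it reaches from about 0.35 to 0.775 m from the base axis. Payload 7.3 kg.
Tool frame: the origin (TCP) lies between the finger pads; the fingertips stand 25 mm ahead of it and the grasp point (between the pads) lies 6 mm ahead of it; y points along the fingers, z is the direction in which the jaws open and shut, and the axes are right-handed (so a half turn about y gives the same grasp; the last joint's range is limited). The gripper opens to 92 mm and grips with 3 to 60 N. Pads are 19 mm wide; open, the fingers measure 130 mm over their backs; the gripper's body (75 mm by 190 mm) begins 47 mm behind the grasp point.
Start: joints at [-1.41, 0.342, 1.524, -0, 1.275, -0.146], TCP at [0.159, -0.5, 0.252] pointing down, gripper open.
Joint ranges: [-2.53, 2.53], [-0.77, 2.02], [0.04, 2.7], [-1, 4.14], [0.28, 2.66], [-3.11, 3.11]. Speed limits (rad/s): [2.57, 2.57, 3.14, 3.14, 3.14, 3.14].

### API

Orientations are given as [roll, pitch, yaw] about the fixed x, y, z axes, in that order (R = Rz(yaw) Ry(pitch) Rx(roll)).
In Python, from cell import sensors, read_camera, hand_in gives the robot as it stands. The module is installed in compiled form; this text tells all that it offers.
- The arm moves only by the tool send_rows, never from a script. Its argument "motion" is a list that holds one entry, the list of rows, each a list of 4 numbers: the shift along the tool's x, y, z in m, then the turn about the tool's y in degrees. In form: [[[tx, ty, tz, twist], ...]]. A call has 1 to 8 rows; each row is the pose to reach, as a shift and turn from the pose measured when the call began, along the tool's axes at that moment; what a row does not reach only later rows make up. A row lasts 1/10 s, in which the tool goes at most 50 mm and 8.59 degrees, less where a joint would pass 70% of its speed; a pose out of reach is approached as far as the arm can. A call with a gripper value outside its range is refused whole. "gripper" is the opening, from 0 (shut) to 1 (fully open), set as the call begins (left out, the last holds). The fingers move at their own pace and stop on an object; "grip_force" is the grip in N (left out, the last holds). Time passes only in rows, so rows that repeat a pose let the fingers close. It gives the time, the measured TCP pose, the force and the opening at its end, in the units of the state.
- sensors.observe(): the state, without advancing time (a new reading comes with each control period).
- read_camera(name): name is "scene" or "side" or "wrist"; returns a dict with "frame" (384x512x3 uint8, red, green, blue), "fx", "fy", "cx", "cy" (pixels), "extrinsics" (4x4, takes a point from world to camera coordinates). Camera axes: x right, y up, looking along -z (the intrinsics and any distortion apply to the point x, -y, -z); pixel columns grow to the right and rows downward; lengths in m; the calibration is good to about 2 mm. The wrist camera is an equidistant fisheye: a pixel r from the principal point sees the ray r / f radians off the axis. A picture is of the moment at which its call begins. There is no depth.
- hand_in(): hands the job in, once; it reports no verdict.
The state is a dict: "time": time; "qpos": joint angles; "qvel": joint speeds; "joint_efforts": joint torques, N m; "tool_pos": TCP position; "tool_rot": TCP orientation; "contact_force": force on the tool from outside, world axes, zero at the start; "torque": the same for the moment, N m; "opening": finger opening in m.
Only numpy, scipy, OpenCV 4.12 (cv2) and the standard library are available. Lean on these libraries where they do the work, as an engineer would, in place of code of your own. Each camera call takes 0.05 s, during which the arm holds its last target.

### The job

Load the leak-test box for a pressure test: lay the brass tee in the yellow nest and the two silver plated couplers side by side in the blue nest, while the clear guard still leans open. Then swing the guard over until its black pointer lies on the red index of the quadrant, and keep holding it there so that the technician can feed in the hoses; it has no stay, so never let it drop. The program finishes while the robot is still holding the guard at the mark; leave the index clip and the other things on the bench alone.

Things in the scene. Friction and masses are not known exactly. Their poses are not given: they have to be found in the camera images.
- test_box: Fixed grey test box, open on top, 290 (x) x 235 (y, -0.135 to 0.100) x 50 mm high; origin on the bench below the middle of the nests; x points away from the robot at yaw 0. Front (-x) and rear bay, a coloured nest in each. A manifold 36 mm high and the guard's hinge run along the right (-y) wall; a white quadrant stands before the front wall's right end, up to 154 mm high. Gauge and ports stick out 18 mm at the front and left.
- guard: Clear hinged guard in an aluminium frame, 236 mm from hinge to free edge, 10 mm thick, 0.45 to 0.7 kg. Origin midway on the hinge axis, 58 mm above the bench, at x 0, y -0.135 of the box. x along the hinge (box x), y from hinge to free edge. Shut = level over the box (0 rad); opens about +x to a stop at 2.09 rad, where it leans at the start. Free hinge, no spring or stay: it falls shut below 1.57.
- guard_handle (a point): Middle of the guard's handle, a black round bar 12 mm thick, parallel to the hinge, 274 mm from the hinge axis. Posts 60 mm either side of the middle join it to the frame, whose edge is 38 mm from the bar's centre line; the 110 mm of bar between the posts is free to be gripped across, and may turn in the grip. Axes as guard.
- guard_pointer (a point): Tip of the black pointer fixed to the guard, in front of the quadrant, 65 mm from the hinge axis along the guard's y and 157 mm before the guard's middle. Axes as guard.
- index_mark (a point): Inner tip of the red index clip on the quadrant's rim, 68 mm from the hinge axis; the red block is 10 mm wide along the rim and reaches 96 mm out. Its y axis points outward from the hinge axis through the mark: the pointer is on the index when the guard's y axis is parallel to it. The clip could be pushed along the rim but must stay.
- index (a joint): Angle at which the red index is set, rad, counted like the guard's opening: 0 = guard shut and level, 1.57 = guard upright; set between 0.75 and 1.15.
- nest_yellow_floor (a point): Centre of the inner floor of the yellow plastic nest (for brass), a tray fixed in one bay of the box, front or rear; inside 122 (x) x 178 (y) mm, rim 10 mm above this floor, which is 10 mm above the bench. Axes parallel to the box's.
- nest_blue_floor (a point): The same for the blue plastic nest (for plated fittings), in the other bay.
- brass_tee_center (a point): Brass tee, loose, 0.2 kg: run 101 mm long along its y, 24 x 24 mm, lying on the bench, with a round branch 24 mm thick standing up from the run's middle to 55 mm. This point is on the branch's axis, 27.5 mm above the underside.
- coupler_body_center (a point): Larger silver plated coupler, loose, 0.2 kg, lying: 93 mm long along its y, up to 41 mm wide over the hexagon near its middle (round part 37 mm), 37 mm high. This point is midway along it, 18.5 mm up.
- coupler_small_center (a point): Smaller silver plated coupler, loose, 0.09 kg, lying: 68 mm long along its y, up to 31 mm wide over the hexagon near its middle, 27 mm high. This point is midway along it, 13.5 mm up.
- seal_jar: Bystander: white jar with a red lid, 54 mm across, 69 mm high; origin under its centre.
- arbor: Bystander: grey steel stepped arbor standing upright, 43 mm across, 98 mm high; origin under its centre.
Mind the look-alikes: they are no part of the job. Leave any purple look-alike of the part that bears coupler_body_center alone. Several things look just like the part that bears brass_tee_center: the one meant starts farthest to the robot's left.

How it is judged:
By the outcome, as a careful person would: the job done as asked, in the order asked, and still so for the second after the job is handed in, while the arm keeps its last pose, push and grip.
It also fails if it takes over 66 s, if anything falls off the work surface, if the arm or the gripper's body presses on something with over 40 N, if the wrist force passes 120 N, or if a joint passes its speed limit or range.

## Working session

There is one attempt and no reset: what is moved stays moved. The work goes in short steps, Python scripts to look and compute and a tool call to move; the robot and the scene stay as the last step left them, time stands still between calls to the robot, and variables do not carry over. Pictures are saved under pics/ and viewed, and the job is handed in when it is done.

Besides the shell and the picture viewer there is one more tool, called after "Request:" by a JSON object that holds its "name" and its "arguments". send_rows: Moves the arm, as the interface text tells. Its arguments: {"type":"object","properties":{"motion":{"type":"array"},"gripper":{"type":"number"},"grip_force":{"type":"number"}},"required":["motion"]}

```bash
mkdir -p pics; python3 - <<'E'
from cell import sensors, read_camera
import cv2, json, pickle
s=sensors.observe()
for k,v in s.items(): print(k,v)
for n in ["scene","side","wrist"]:
    c=read_camera(n); pickle.dump(c,open(f"{n}0.pkl","wb"))
    f=cv2.cvtColor(c["frame"],cv2.COLOR_RGB2BGR)
    cv2.imwrite(f"pics/{n}0.png",cv2.resize(f,(800,600),interpolation=cv2.INTER_CUBIC))
    print(n,{k:c[k] for k in c if k!="frame"})
E
```

```text
time 0.0
qpos [-1.41000700e+00  3.42764259e-01  1.52502381e+00 -1.34938914e-05
  1.27543008e+00 -1.45989840e-01]
qvel [ 0.00108501 -0.00149232 -0.00115934 -0.00210265 -0.0002909   0.00142891]
joint_efforts [-1.05420484e-03 -4.31246889e+01 -2.44221032e+01  7.18700350e-02
  5.59714402e-02 -9.08554171e-05]
tool_pos [ 0.15850565 -0.5001012   0.25102102]
tool_rot [-1.57240641e+00  2.23697987e-04 -2.83480973e+00]
contact_force [-0.51367251 -0.6739733  -0.47381191]
torque [ 0.03414597 -0.01126633  0.0192781 ]
opening 0.09154562954119246
scene {'fx': 457.64880959330605, 'fy': 457.64880959330605, 'cx': 254.4781465038203, 'cy': 191.82503276051796, 'extrinsics': array([[ 0.44154591, -0.8969788 , -0.02159281, -0.21758341],
       [ 0.60874675,  0.281808  ,  0.7416277 , -0.42998128],
       [-0.65913929, -0.34060723,  0.6704641 , -1.3355277 ],
       [ 0.        ,  0.        ,  0.        ,  1.        ]])}
side {'fx': 425.81567760380557, 'fy': 425.81567760380557, 'cx': 251.67717957991806, 'cy': 195.5527012383148, 'extrinsics': array([[-0.90837181, -0.41793512,  0.01381616,  0.5329434 ],
       [ 0.29088739, -0.60781049,  0.73888493, -0.19189232],
       [-0.30040835,  0.67520119,  0.67368997, -1.40969884],
       [ 0.        ,  0.        ,  0.        ,  1.        ]])}
wrist {'fx': 297.3186396354542, 'fy': 297.3186396354542, 'cx': 249.7306406147542, 'cy': 187.5933415583358, 'extrinsics': array([[ 0.30316515, -0.95293686, -0.00149684, -0.52544498],
       [ 0.91662416,  0.29204148, -0.27296872,  0.03492801],
       [ 0.26055909,  0.08138256,  0.96202174, -0.38993373],
       [ 0.        ,  0.        ,  0.        ,  1.        ]])}
```

View pics/scene0.png

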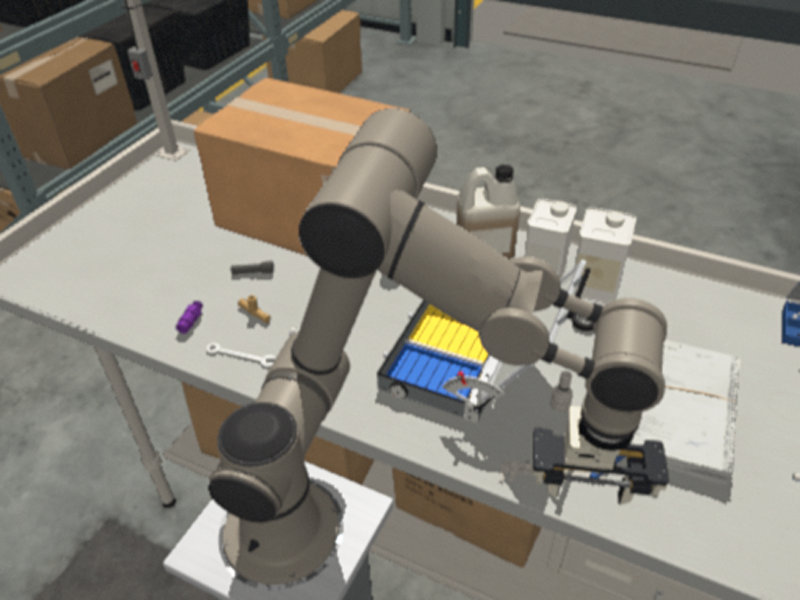

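View pics/side0.png

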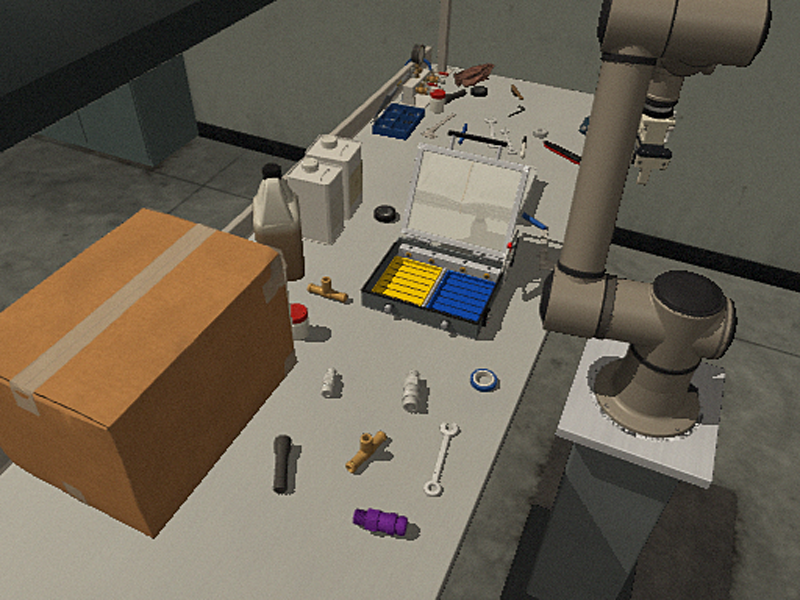

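View pics/wrist0.png

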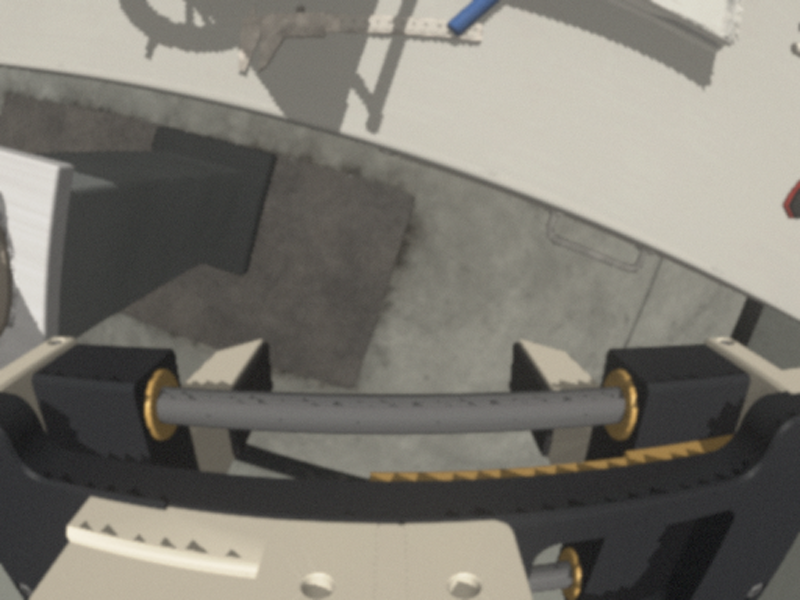

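Side view shows box (430,285) with guard leaning, the leftmost tee at about (365,450), another tee (328,290), couplers at (330,383) and (411,391), purple decoy (380,521); the arm hides much in the scene view. I'll write helpers and get rough positions.

```bash
cat > h.py <<'E'
import numpy as np, cv2, pickle
from scipy.spatial.transform import Rotation as Ro
def ray(c,u,v,fish=False):
    x=(u-c["cx"])/c["fx"]; y=(v-c["cy"])/c["fy"]
    if fish:
        r=np.hypot(x,y); k=np.sin(r)/r if r>1e-9 else 1
        d=np.array([x*k,-y*k,-np.cos(r)])
    else: d=np.array([x,-y,-1.])
    E=c["extrinsics"]; R=E[:3,:3]; t=E[:3,3]
    d=R.T@d; return -R.T@t, d/np.linalg.norm(d)
def plane(c,u,v,z,fish=False):
    o,d=ray(c,u,v,fish); return o+d*(z-o[2])/d[2]
def tri(*rays):
    A=sum(np.eye(3)-np.outer(d,d) for o,d in rays); b=sum((np.eye(3)-np.outer(d,d))@o for o,d in rays)
    p=np.linalg.solve(A,b); return p,[round(float(np.linalg.norm((np.eye(3)-np.outer(d,d))@(p-o)))*1000,1) for o,d in rays]
def proj(c,p):
    q=c["extrinsics"][:3,:3]@np.array(p)+c["extrinsics"][:3,3]
    return np.array([c["cx"]+c["fx"]*q[0]/-q[2], c["cy"]-c["fy"]*q[1]/-q[2]])
E
python3 - <<'E'
from h import *
c=pickle.load(open("side0.pkl","rb")); s=pickle.load(open("scene0.pkl","rb"))
k=512/800
for n,u,v,z in [("tee",365,450,.012),("tee2",328,290,.012),("big",411,391,.0185),("small",330,383,.0135),("purple",380,521,.018),("yel",408,281,.01),("blue",462,295,.01),("tape",484,379,.01),("jar",300,322,.03),("handle",477,137,.295)]:
    print(n,plane(c,u*k,v*k,z).round(3))
for n,u,v,z in [("tee",252,312,.012),("yel",450,335,.01),("blue",435,372,.01),("purple",190,316,.018)]:
    print("sc",n,plane(s,u*k,v*k,z).round(3))
a=c["frame"]
cv2.imwrite("pics/sidecrop0.png",cv2.resize(cv2.cvtColor(a[80:350,150:350],cv2.COLOR_RGB2BGR),None,fx=2.2*1.0,fy=2.2,interpolation=cv2.INTER_CUBIC))
E
```

```text
tee [0.471 0.383 0.012]
tee2 [0.762 0.001 0.012]
big [0.448 0.214 0.018]
small [0.613 0.263 0.014]
purple [0.378 0.509 0.018]
yel [ 0.6   -0.117  0.01 ]
blue [ 0.46  -0.126  0.01 ]
tape [0.322 0.11  0.01 ]
jar [0.755 0.144 0.03 ]
handle [ 0.539 -0.377  0.295]
sc tee [0.463 0.386 0.012]
sc yel [ 0.597 -0.087  0.01 ]
sc blue [ 0.475 -0.103  0.01 ]
sc purple [0.382 0.511 0.018]
```

View pics/sidecrop0.png

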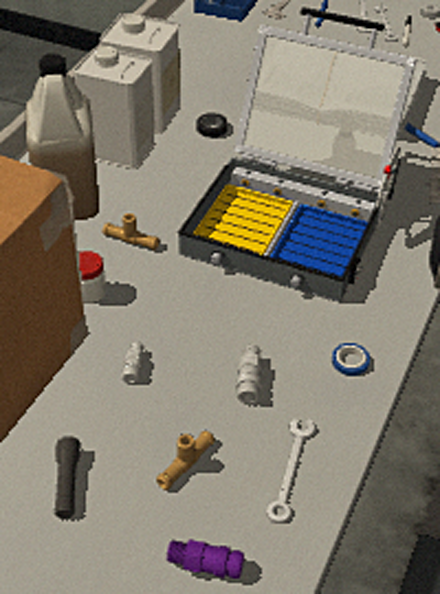

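Request:
{"name": "send_rows", "arguments": {"motion": [[[0, -0.05, 0, 0], [0, -0.1, 0, 0], [0, -0.15, 0, 0], [-0.036, -0.15, -0.032, 0], [-0.072, -0.15, -0.064, 0], [-0.108, -0.15, -0.096, 0], [-0.144, -0.15, -0.128, 0], [-0.18, -0.15, -0.16, 0]]], "gripper": 1}}

```text
time: 0.95
tool_pos: [0.2823, -0.2916, 0.4013]
tool_rot: [-1.572, 0.0, -2.835]
contact_force: [0.9, -0.9, -0.5]
opening: 0.0919
```

```bash
python3 - <<'E'
from h import *
from cell import sensors
s=sensors.observe(); print(s['time'],s['tool_pos'],s['tool_rot'],s['qpos'].round(2) if hasattr(s['qpos'],'round') else s['qpos'])
R=Ro.from_euler('xyz',s['tool_rot']).as_matrix(); print(R.round(3))
for t in [(.40,-.1,.40),(.47,.25,.40)]: print(t,(R.T@(np.array(t)-s['tool_pos'])).round(3))
c=pickle.load(open("side0.pkl","rb")); k=.64
# tee axis, coupler axes, box edges (crop px /2.2 + offset)
f=lambda x,y,z: plane(c,x/2.2+150,y/2.2+80,z)[:2].round(3)
print("tee run",f(166,482,.012),f(210,438,.012)); print("big",f(252,352,.0185),f(252,397,.0185)); print("small",f(138,347,.0135),f(132,378,.0135))
print("box bottom left edge",f(180,255,0),f(345,295,0), "right top", f(380,200,.05))
E
```

```text
0.95 [ 0.28228317 -0.29164177  0.40126313] [-1.57214913e+00  2.95868800e-04 -2.83539184e+00] [-0.99  0.04  1.5   0.    1.6   0.27]
[[-0.953 -0.     0.301]
 [-0.301  0.001 -0.953]
 [-0.    -1.    -0.001]]
(0.4, -0.1, 0.4) [-0.17   0.002 -0.147]
(0.47, 0.25, 0.4) [-0.342  0.002 -0.46 ]
tee run [0.475 0.428] [0.452 0.338]
big [0.461 0.171] [0.426 0.251]
small [0.624 0.233] [0.603 0.29 ]
box bottom left edge [0.667 0.006] [ 0.378 -0.024] right top [ 0.389 -0.225]
```

Request:
{"name": "send_rows", "arguments": {"motion": [[[-0.028, 0.003, -0.039, -7.25], [-0.056, 0.006, -0.078, -14.5], [-0.084, 0.01, -0.118, -21.75], [-0.112, 0.013, -0.157, -29], [-0.14, 0.016, -0.196, -36.25], [-0.168, 0.02, -0.236, -43.5], [-0.196, 0.023, -0.275, -50.75], [-0.224, 0.027, -0.315, -58]]]}}

```text
time: 1.75
tool_pos: [0.401, 0.0783, 0.3747]
tool_rot: [-1.571, 0.001, -1.818]
contact_force: [1.2, -0.7, -0.5]
opening: 0.0918
```

Request:
{"name": "send_rows", "arguments": {"motion": [[[-0.048, 0.004, 0.003, 0], [-0.096, 0.007, 0.006, 0], [-0.144, 0.01, 0.009, 0], [-0.193, 0.013, 0.012, 0], [-0.193, 0.013, 0.012, 0]]]}}

```text
time: 2.25
tool_pos: [0.46, 0.2672, 0.3596]
tool_rot: [-1.574, 0.001, -1.813]
contact_force: [0.6, 0.1, 0.1]
opening: 0.092
```

```bash
cat > look.py <<'E'
import sys
from h import *
from cell import sensors, read_camera
i=sys.argv[1]
for n in sys.argv[2:]:
    c=read_camera(n); pickle.dump(c,open(f"{n}{i}.pkl","wb"))
    cv2.imwrite(f"pics/{n}{i}.png",cv2.resize(cv2.cvtColor(c["frame"],cv2.COLOR_RGB2BGR),(768,576),interpolation=cv2.INTER_CUBIC))
s=sensors.observe(); print(s['time'],s['tool_pos'].round(4),s['tool_rot'].round(4),s['qpos'].round(2),s['opening'])
E
python3 look.py 1 wrist side scene
```

```text
2.4 [0.4595 0.2623 0.3615] [-1.5715e+00  1.0000e-04 -1.8171e+00] [0.37 0.29 1.3  0.   1.55 0.62] 0.09158099667306763
```

View pics/wrist1.png

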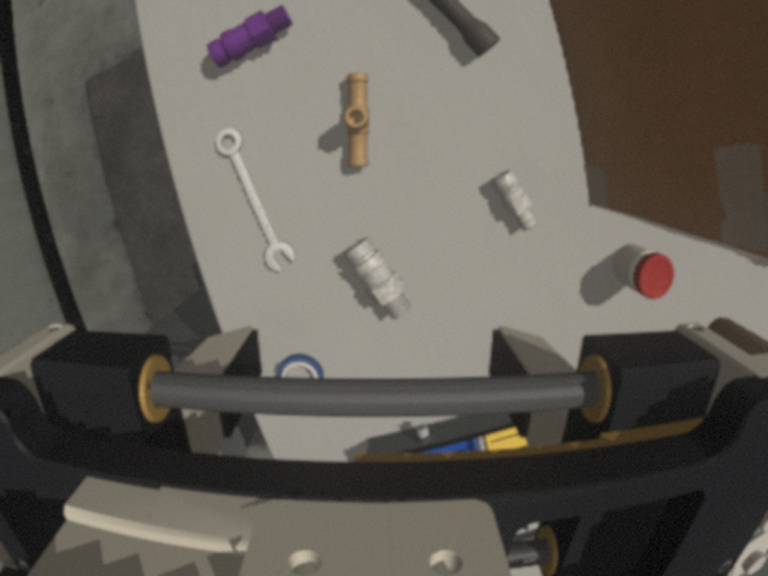

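View pics/scene1.png

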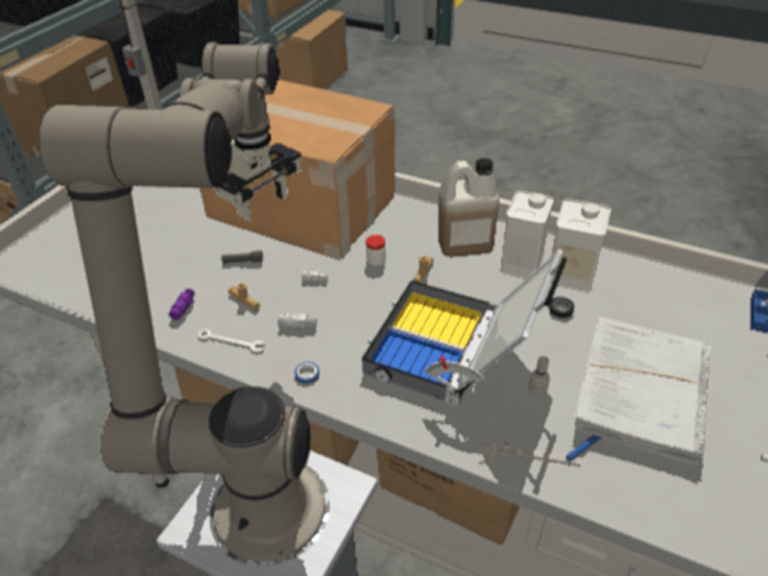

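```bash
python3 - <<'E'
from h import *
C={n:pickle.load(open(f"{n}1.pkl","rb")) for n in ["wrist","scene","side"]}
hsv={n:cv2.cvtColor(C[n]["frame"],cv2.COLOR_RGB2HSV) for n in C}
roi={"wrist":(215,35,265,120),"scene":(145,180,185,212),"side":(215,265,255,310)}
for n,(x0,y0,x1,y1) in roi.items():
    h=hsv[n][y0:y1,x0:x1]; m=cv2.inRange(h,(8,90,60),(28,255,255)); 
    k,l,st,ce=cv2.connectedComponentsWithStats(m); i=1+np.argmax(st[1:,4]); ys,xs=np.nonzero(l==i); 
    r=cv2.minAreaRect(np.c_[xs+x0,ys+y0].astype(np.float32)); print(n,st[i],"cent",ce[i]+[x0,y0],r)
w,s,d=C["wrist"],C["scene"],C["side"]
def crop(n,x0,y0,x1,y1,f):
    return cv2.resize(cv2.cvtColor(C[n]["frame"][y0:y1,x0:x1],cv2.COLOR_RGB2BGR),None,fx=f,fy=f,interpolation=cv2.INTER_CUBIC)
a=crop("wrist",200,30,370,230,3); cv2.imwrite("pics/c1.png",a)
b=crop("side",190,225,290,315,5); b2=crop("scene",140,170,220,225,6)
cv2.imwrite("pics/c2.png",b); cv2.imwrite("pics/c3.png",b2)
cv2.imwrite("pics/c4.png",crop("scene",235,160,395,275,5))
cv2.imwrite("pics/c5.png",crop("side",220,80,360,225,4))
E
```

```text
wrist [ 15  14  15  62 658] cent [238.17933131  79.0668693 ] ((237.0, 79.5), (61.0, 14.0), 90.0)
scene [  8  10  19  16 124] cent [161.95967742 197.        ] ((163.62002563476562, 196.8400115966797), (21.600000381469727, 9.0), 36.869895935058594)
side [  6  11  27  27 281] cent [233.74733096 287.70462633] ((232.0758819580078, 287.2896423339844), (12.62291431427002, 32.71992111206055), 41.633541107177734)
```

View pics/c1.png

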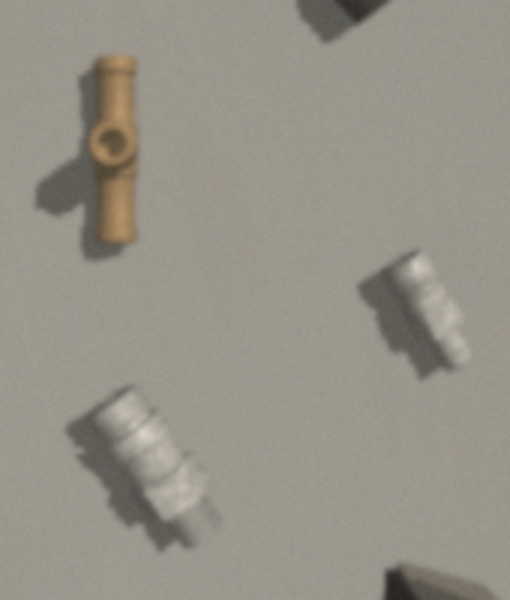

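View pics/c2.png

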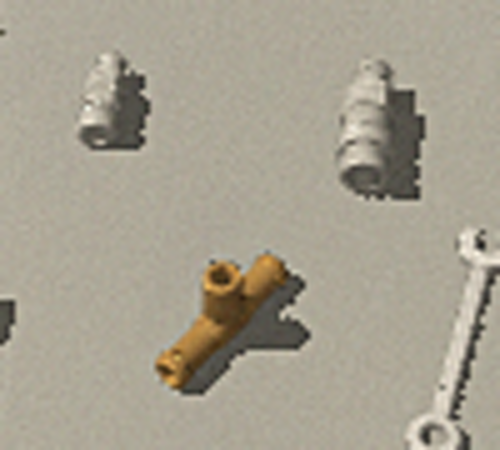

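View pics/c3.png

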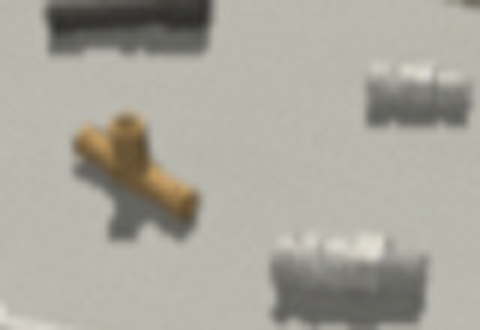

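View pics/c4.png

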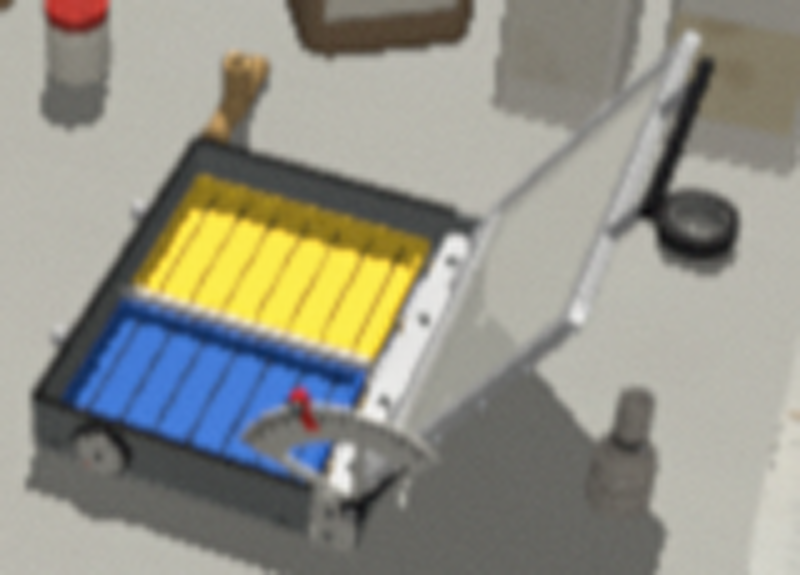

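View pics/c5.png

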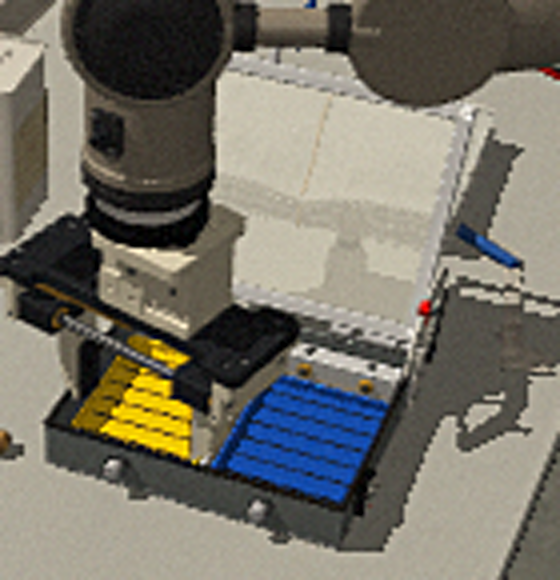

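```bash
cat > m1.py <<'E'
from h import *
C={n:pickle.load(open(f"{n}1.pkl","rb")) for n in ["wrist","scene","side"]}
K={"wrist":(200,30,3),"side":(190,225,5),"scene":(140,170,6)}
def px(n,x,y,k=None):
    x0,y0,f=k or K[n]; return (x+.5)/f-.5+x0,(y+.5)/f-.5+y0
def ry(n,x,y,k=None): return ray(C[n],*px(n,x,y,k),n=="wrist")
def pl(n,x,y,z,k=None): return plane(C[n],*px(n,x,y,k),z,n=="wrist").round(4)
if __name__=="__main__":
    print("branch top",tri(ry("wrist",112,143),ry("side",222,275),ry("scene",128,122)))
    a,b=pl("wrist",116,58,.012),pl("wrist",117,242,.012); print("run",a,b,(a+b)/2,np.linalg.norm(a-b),np.degrees(np.arctan2(*(a-b)[1::-1])))
    a,b=pl("wrist",116,402,.0185),pl("wrist",205,533,.0185); print("big",a,b,(a+b)/2,np.linalg.norm(a-b),np.degrees(np.arctan2(*(a-b)[1::-1])))
    a,b=pl("wrist",408,260,.0135),pl("wrist",458,361,.0135); print("small",a,b,(a+b)/2,np.linalg.norm(a-b),np.degrees(np.arctan2(*(a-b)[1::-1])))
    # side/wrist triangulation of axis ends: big
    print("big hi",tri(ry("wrist",116,402),ry("side",363,160)),"lo",tri(ry("wrist",205,533),ry("side",377,75)))
    print("big sc mid",tri(ry("wrist",160,467),ry("scene",350,280)))
    print("small hi",tri(ry("wrist",408,260),ry("side",98,125)),"lo",tri(ry("wrist",458,361),ry("side",112,65)))
    print("small sc mid",tri(ry("wrist",433,310),ry("scene",418,97)))
    # box in scene (c4): corners of top rim etc
    k=(235,160,5); S=lambda x,y,z: pl("scene",x,y,z,k)
    print("rim corners near-left",S(42,398,.05),"far-left",S(203,140,.05),"far-right",S(465,215,.05))
    print("yellow floor corners",S(205,210,.01),S(135,287,.01),S(420,262,.01),S(370,358,.01))
    print("blue floor",S(125,318,.01),S(70,398,.01),S(365,385,.01),S(318,470,.01))
    ks=(220,80,4); D=lambda x,y,z: pl("side",x,y,z,ks)
    print("side rim near-left",D(345,508,.05),"far-left",D(45,430,.05))
    print("blue fl",D(268,385,.01),D(380,408,.01),D(350,497,.01),D(220,462,.01))
E
python3 m1.py
```

```text
branch top (array([0.4691189 , 0.38320322, 0.05722318]), [0.8, 1.4, 1.3])
run [0.4814 0.432  0.012 ] [0.4579 0.3345 0.012 ] [0.46965 0.38325 0.012  ] 0.10029207346545387 76.44871527305364
big [0.4365 0.251  0.0185] [0.4666 0.1664 0.0185] [0.45155 0.2087  0.0185 ] 0.08979515577134439 109.58514984775964
small [0.6103 0.2905 0.0135] [0.6286 0.2289 0.0135] [0.61945 0.2597  0.0135 ] 0.06426079675821023 106.54552213581874
big hi (array([0.43631278, 0.25274803, 0.03386067]), [1.9, 1.9]) lo (array([0.46500217, 0.16132264, 0.00772944]), [1.7, 1.7])
big sc mid (array([0.44903321, 0.20946349, 0.01065269]), [2.3, 2.3])
small hi (array([0.60596573, 0.29117536, 0.02431749]), [1.4, 1.4]) lo (array([0.63063356, 0.22707881, 0.00565551]), [0.4, 0.4])
small sc mid (array([0.61893989, 0.26091824, 0.00703949]), [2.5, 2.5])
rim corners near-left [ 0.3861 -0.0103  0.05  ] far-left [ 0.6723 -0.0009  0.05  ] far-right [ 0.6774 -0.2091  0.05  ]
yellow floor corners [ 0.6409 -0.0172  0.01  ] [ 0.5438 -0.0044  0.01  ] [ 0.6567 -0.1849  0.01  ] [ 0.5504 -0.1865  0.01  ]
blue floor [ 0.5122 -0.0114  0.01  ] [ 0.4258 -0.0102  0.01  ] [ 0.5248 -0.1927  0.01  ] [ 0.4388 -0.1922  0.01  ]
side rim near-left [ 0.3816 -0.0083  0.05  ] far-left [0.6659 0.0127 0.05  ]
blue fl [ 0.5191 -0.1831  0.01  ] [ 0.4078 -0.1977  0.01  ] [ 0.3926 -0.0654  0.01  ] [ 0.5187 -0.0579  0.01  ]
```

Request:
{"name": "send_rows", "arguments": {"motion": [[[-0.035, 0.03, -0.006, 0], [-0.07, 0.06, -0.012, 0], [-0.1, 0.1, -0.018, 0], [-0.12, 0.148, -0.02, 0], [-0.12, 0.196, -0.02, 0], [-0.12, 0.244, -0.02, 0], [-0.12, 0.29, -0.02, 0], [-0.12, 0.315, -0.02, 0]]], "gripper": 0.65}}

```text
time: 3.2
tool_pos: [0.4681, 0.3809, 0.0435]
tool_rot: [-1.575, -0.004, -1.819]
contact_force: [-0.4, -0.4, 0.6]
opening: 0.0598
```

```bash
python3 look.py 2 wrist; cat > go.py <<'E'
import sys
from h import *
from cell import sensors
s=sensors.observe(); R=Ro.from_euler('xyz',s['tool_rot']).as_matrix()
th=np.degrees(np.arctan2(R[1,2],R[0,2])); print("t",s['time'],"pos",s['tool_pos'].round(4),"jaw",th.round(2),"q",s['qpos'].round(2),"op",round(s['opening'],4),"F",s['contact_force'].round(1))
for a in sys.argv[1:]:
    x,y,z,j=map(float,a.split(',')); dt=(j-th+90)%180-90
    print(a,"->",(R.T@(np.array([x,y,z])-s['tool_pos'])).round(4),"twist",round(-dt,2),"q6 end",round(float(np.arctan2(y,x)-np.radians(th+dt)),2))
E
python3 go.py .469,.3832,.034,-13.55
```

```text
3.25 [0.4668 0.3801 0.0407] [-1.5778 -0.0069 -1.8192] [0.56 0.71 1.53 0.   0.91 0.8 ] 0.05976597262686874
t 3.25 pos [0.4668 0.3801 0.0407] jaw -14.24 q [0.56 0.71 1.53 0.   0.91 0.8 ] op 0.0598 F [-2.2 -1.4 -3.3]
.469,.3832,.034,-13.55 -> [-0.0036  0.0066  0.0014] twist -0.69 q6 end 0.92
```

View pics/wrist2.png

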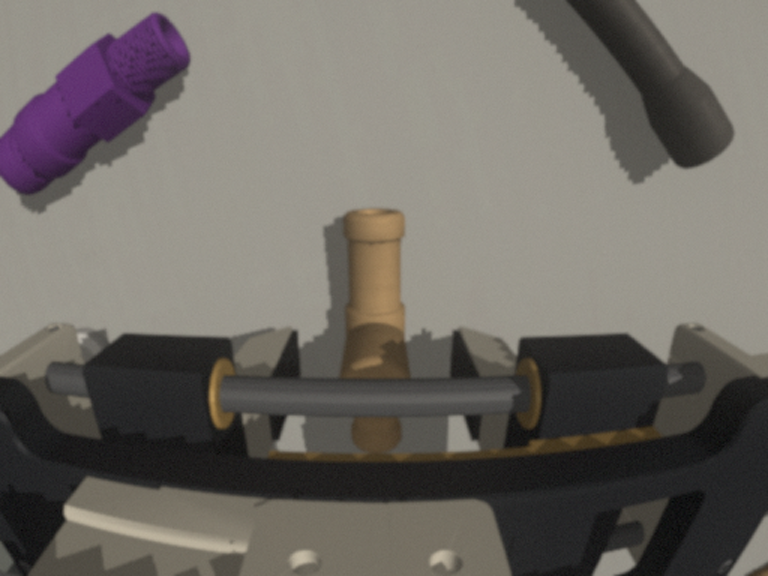

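Request:
{"name": "send_rows", "arguments": {"motion": [[[-0.003, 0.006, 0.001, -0.7], [-0.003, 0.006, 0.001, -0.7], [-0.003, 0.006, 0.001, -0.7], [-0.003, 0.006, 0.001, -0.7], [-0.003, 0.006, 0.001, -0.7], [-0.003, 0.006, 0.001, -0.7]]], "gripper": 0.0, "grip_force": 35}}

```text
time: 3.85
tool_pos: [0.469, 0.3831, 0.0359]
tool_rot: [-1.576, -0.005, -1.807]
contact_force: [0.2, -0.6, 7.0]
opening: 0.0235
```

```bash
python3 go.py .469,.3832,.25,-13.55; python3 - <<'E'
from h import *
c=pickle.load(open("side0.pkl","rb"))
a=cv2.resize(cv2.cvtColor(c["frame"][80:220,225:355],cv2.COLOR_RGB2BGR),None,fx=4,fy=4,interpolation=cv2.INTER_CUBIC); cv2.imwrite("pics/c6.png",a)
c=pickle.load(open("scene1.pkl","rb"))
a=cv2.resize(cv2.cvtColor(c["frame"][180:275,235:335],cv2.COLOR_RGB2BGR),None,fx=6,fy=6,interpolation=cv2.INTER_CUBIC); cv2.imwrite("pics/c7.png",a)
E
```

```text
t 3.85 pos [0.469  0.3831 0.0359] jaw -13.53 q [0.56 0.72 1.52 0.   0.9  0.79] op 0.0235 F [ 0.2 -0.6  7. ]
.469,.3832,.25,-13.55 -> [ 0.0011 -0.2141 -0.0012] twist 0.02 q6 end 0.92
```

View pics/c6.png

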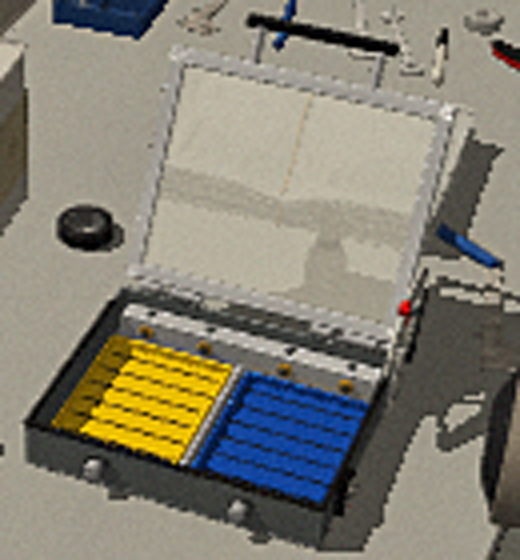

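View pics/c7.png

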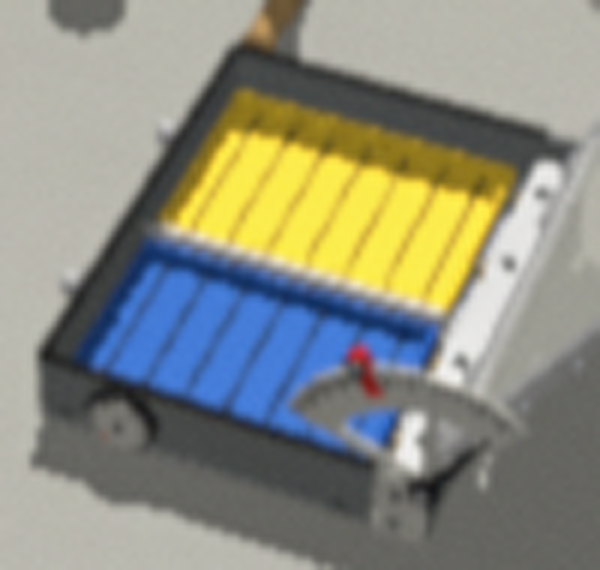

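```bash
python3 - <<'E'
from h import *
C={"scene":pickle.load(open("scene1.pkl","rb")),"side":pickle.load(open("side0.pkl","rb"))}
def ry(n,x,y,k):
    x0,y0,f=k; return ray(C[n],(x+.5)/f-.5+x0,(y+.5)/f-.5+y0)
S7=(235,180,6);S4=(235,160,5);D=(225,80,4)
def t(name,s,d,k=S7):
    p,e=tri(ry("scene",*s,k),ry("side",*d,D)); print(name,p.round(4),e); return p
nl=t("near-left rim",(42,350),(330,508)); fl=t("far-left rim",(240,47),(27,425)); fr=t("far-right rim",(568,140),(122,292))
h1=t("handle far",(708,63),(251,20),S4); h2=t("handle near",(652,213),(395,47),S4)
print("handle mid",(h1+h2)/2,np.linalg.norm(h1-h2),np.degrees(np.arctan2(*(h1-h2)[1::-1])))
g1=t("guard free far",(690,38),(178,57),S4); g2=t("guard free near",(578,318),(448,112),S4); print(np.linalg.norm(g1-g2),np.degrees(np.arctan2(*(g1-g2)[1::-1])))
t("red head",(360,355),(405,307))
print("yaw left", np.degrees(np.arctan2(*(fl-nl)[1::-1])), np.linalg.norm(fl-nl),"yaw rear",np.degrees(np.arctan2(*(fl-fr)[1::-1]))-90,np.linalg.norm(fl-fr))
y1=t("yellow rim far-left?",(238,92),(112,337)) if 0 else None
b=t("divider right end",(440,320),(240,368)); b2=t("divider left end",(158,232),(185,462)); print(np.degrees(np.arctan2(*(b2-b)[1::-1]))-90,(b+b2)/2)
E
```

```text
near-left rim [ 0.3794 -0.0061  0.0568] [3.7, 3.7]
far-left rim [0.6706 0.0022 0.0486] [2.3, 2.3]
far-right rim [ 0.6724 -0.2161  0.0537] [1.4, 1.4]
handle far [ 0.6099 -0.3673  0.2981] [2.0, 2.0]
handle near [ 0.4666 -0.3742  0.2986] [0.1, 0.1]
handle mid [ 0.53825231 -0.37074902  0.29833502] 0.1434130268089607 2.7295174113588065
guard free far [ 0.6755 -0.3427  0.2577] [5.0, 5.0]
guard free near [ 0.4042 -0.3534  0.2585] [2.4, 2.4]
0.27147764000378527 2.266064807805586
red head [ 0.381  -0.1967  0.1436] [1.3, 1.3]
yaw left 1.6359362401318402 0.2914263661104954 yaw rear 0.4836172248070909 0.21833481586063452
divider right end [ 0.5313 -0.1907  0.0217] [0.0, 0.0]
divider left end [ 0.516  -0.0178  0.0396] [4.0, 4.0]
5.080779445363746 [ 0.52365166 -0.10425647  0.03063577]
```

Request:
{"name": "send_rows", "arguments": {"motion": [[[0, -0.02, 0, 0], [0, -0.06, 0, 0], [0, -0.11, 0, 0], [0, -0.16, 0, 0], [0, -0.16, 0, 0]]]}}

```text
time: 4.35
tool_pos: [0.4729, 0.3857, 0.204]
tool_rot: [-1.566, 0.005, -1.807]
contact_force: [0.9, 0.7, -1.0]
opening: 0.0236
```

Request:
{"name": "send_rows", "arguments": {"motion": [[[0.043, 0.003, 0.0225, -2], [0.086, 0.006, 0.045, -4], [0.129, 0.01, 0.0675, -6], [0.172, 0.013, 0.09, -8], [0.215, 0.016, 0.1125, -10], [0.258, 0.02, 0.135, -12], [0.301, 0.025, 0.1575, -14], [0.344, 0.03, 0.18, -16]]]}}

```text
time: 5.15
tool_pos: [0.5674, 0.0075, 0.1722]
tool_rot: [-1.566, 0.004, -1.526]
contact_force: [0.8, 0.9, -1.0]
opening: 0.0232
```

```bash
python3 look.py 3 wrist; python3 go.py .5965,-.0985,.13,2.5 .5965,-.0985,.047,2.5
```

```text
5.2 [5.690e-01 3.000e-04 1.713e-01] [-1.5655e+00 -5.0000e-04 -1.5282e+00] [-0.13  0.49  1.52  0.    1.12 -0.18] 0.023354914837173384
t 5.2 pos [5.690e-01 3.000e-04 1.713e-01] jaw 2.44 q [-0.13  0.49  1.52  0.    1.12 -0.18] op 0.0234 F [ 1.9 -6.  -2.1]
.5965,-.0985,.13,2.5 -> [0.0998 0.0415 0.023 ] twist -0.06 q6 end -0.21
.5965,-.0985,.047,2.5 -> [0.0998 0.1245 0.0226] twist -0.06 q6 end -0.21
```

View pics/wrist3.png

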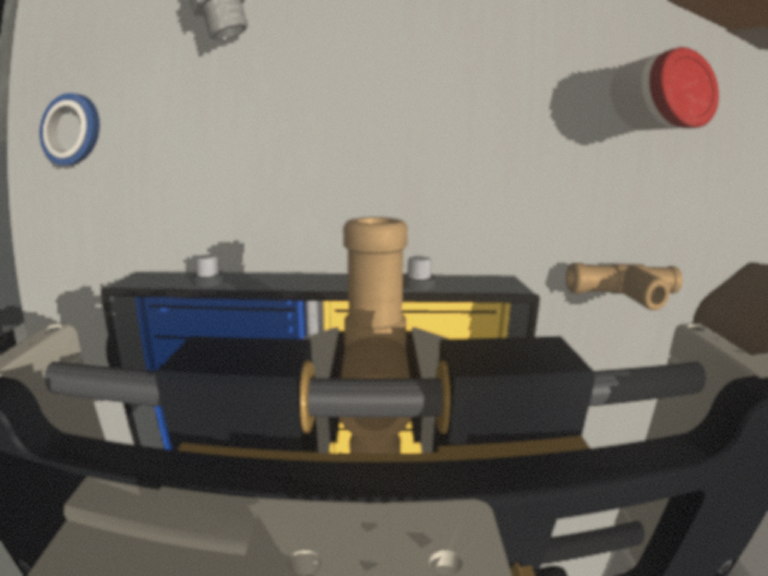

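```bash
python3 - <<'E'
from h import *
w=pickle.load(open("wrist3.pkl","rb")); k=512/768
for n,u,v,z in [("boxFL",103,289,.05),("boxRL",538,296,.05),("yel l",325,303,.02),("yel r",507,303,.02),("blu l",143,298,.02),("blu r",304,301,.02)]:
    print(n,plane(w,u*k,v*k,z,True).round(4))
E
```

```text
boxFL [ 0.3834 -0.0055  0.05  ]
boxRL [0.6715 0.0032 0.05  ]
yel l [ 0.5359 -0.0169  0.02  ]
yel r [ 0.6615 -0.0117  0.02  ]
blu l [ 0.3986 -0.0206  0.02  ]
blu r [ 0.5215 -0.0162  0.02  ]
```

Request:
{"name": "send_rows", "arguments": {"motion": [[[0.04, 0.015, 0.01, 0], [0.08, 0.03, 0.02, 0], [0.1, 0.05, 0.023, 0], [0.1, 0.08, 0.023, 0], [0.1, 0.1, 0.023, 0], [0.1, 0.115, 0.023, 0], [0.1, 0.122, 0.023, 0], [0.1, 0.122, 0.023, 0]]]}}

```text
time: 6.0
tool_pos: [0.5961, -0.0982, 0.0481]
tool_rot: [-1.568, 0.0, -1.528]
contact_force: [0.1, 0.6, -2.1]
opening: 0.0236
```

```bash
python3 go.py .5965,-.0985,.046,2.5
```

```text
t 6.0 pos [ 0.5961 -0.0982  0.0481] jaw 2.45 q [-0.29  0.7   1.53  0.    0.91 -0.33] op 0.0236 F [ 0.1  0.6 -2.1]
.5965,-.0985,.046,2.5 -> [0.0003 0.0021 0.0004] twist -0.05 q6 end -0.21
```

Request:
{"name": "send_rows", "arguments": {"motion": [[[0, 0.001, 0.002, 0], [0, 0.002, 0.004, 0], [0, 0.002, 0.004, 0]]]}}

```text
time: 6.3
tool_pos: [0.6008, -0.0981, 0.0468]
tool_rot: [-1.567, -0.0, -1.528]
contact_force: [-0.4, -0.3, -0.9]
opening: 0.0234
```

Request:
{"name": "send_rows", "arguments": {"motion": [[[0, 0, 0, 0], [0, 0, 0, 0], [0, 0, 0, 0], [0, -0.03, 0, 0], [0, -0.08, 0, 0], [0, -0.13, 0, 0], [-0.04, -0.16, -0.02, 0], [-0.08, -0.18, -0.04, 0]]], "gripper": 0.55}}

```text
time: 7.1
tool_pos: [0.5583, -0.0224, 0.2281]
tool_rot: [-1.562, -0.001, -1.53]
contact_force: [0.9, 0.5, -0.4]
opening: 0.0504
```

```bash
python3 look.py 4 wrist scene; python3 go.py .450,.209,.2,20 .619,.26,.2,17
```

```text
7.2 [ 0.5569 -0.0184  0.2295] [-1.5615e+00  3.0000e-04 -1.5244e+00] [-0.17  0.41  1.48  0.    1.24 -0.22] 0.050655901213331224
t 7.2 pos [ 0.5569 -0.0184  0.2295] jaw 2.66 q [-0.17  0.41  1.48  0.    1.24 -0.22] op 0.0507 F [-0.5 -0.5  0.3]
.450,.209,.2,20 -> [-0.2321  0.0286 -0.0965] twist -17.34 q6 end 0.09
.619,.26,.2,17 -> [-0.2752  0.0302  0.0746] twist -14.34 q6 end 0.1
```

View pics/wrist4.png

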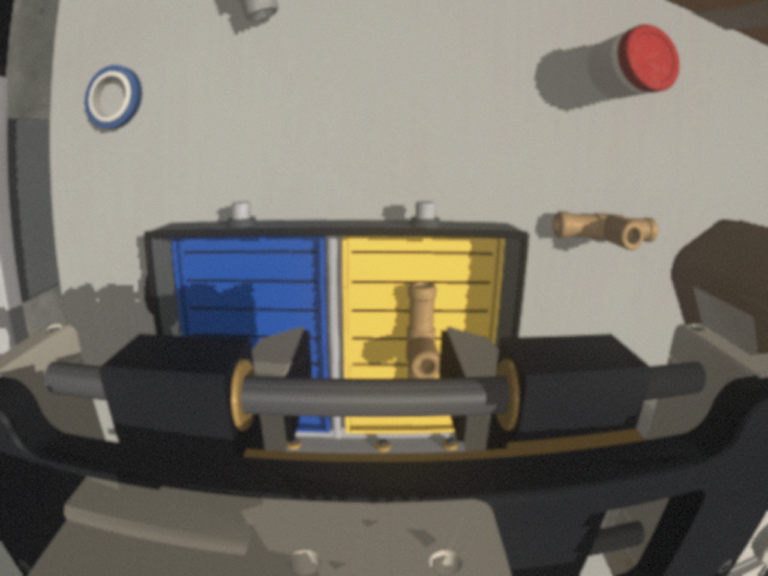

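Request:
{"name": "send_rows", "arguments": {"motion": [[[-0.036, -0.005, -0.0225, -4.5], [-0.072, -0.01, -0.045, -9], [-0.108, -0.015, -0.0675, -13.5], [-0.143, -0.02, -0.09, -17.3], [-0.143, -0.02, -0.09, -17.3]]], "gripper": 0.8}}

```text
time: 7.7
tool_pos: [0.458, 0.1231, 0.2493]
tool_rot: [-1.562, -0.002, -1.217]
contact_force: [0.9, -0.4, -0.3]
opening: 0.0734
```

```bash
python3 look.py 5 wrist; python3 - <<'E'
from h import *
w=pickle.load(open("wrist5.pkl","rb"))
cv2.imwrite("pics/c8.png",cv2.resize(cv2.cvtColor(w["frame"][0:250,150:420],cv2.COLOR_RGB2BGR),None,fx=2.4,fy=2.4,interpolation=cv2.INTER_CUBIC))
E
```

```text
7.75 [0.4595 0.1215 0.2491] [-1.561  -0.0029 -1.2194] [ 0.1   0.25  1.67 -0.    1.22 -0.25] 0.07355972502528
```

View pics/c8.png

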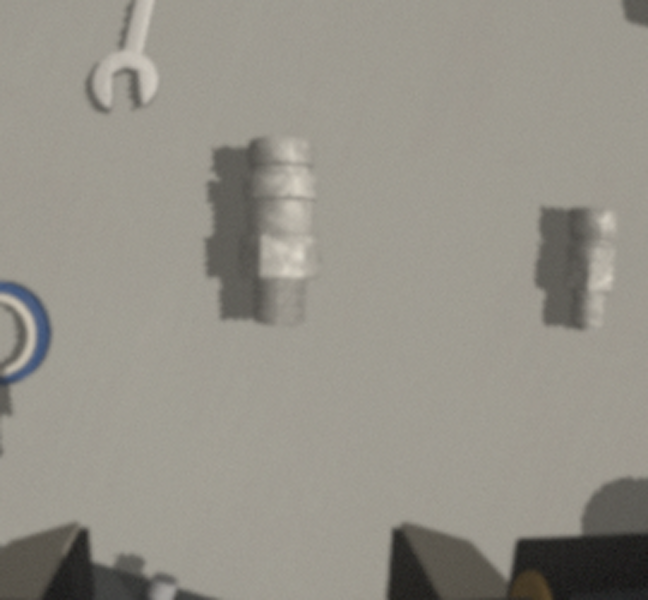

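```bash
python3 - <<'E'
from h import *
w=pickle.load(open("wrist5.pkl","rb")); o=pickle.load(open("wrist1.pkl","rb"))
P=lambda x,y:((x+.5)/2.4-.5+150,(y+.5)/2.4-.5)
Q=lambda x,y:((x+.5)/3-.5+200,(y+.5)/3-.5+30)
for n,a,b,z,oa,ob in [("big",(282,141),(281,322),.0185,(116,402),(205,533)),("small",(594,210),(590,326),.0135,(408,260),(458,361))]:
    p=plane(w,*P(*a),z,True);q=plane(w,*P(*b),z,True);m=(p+q)/2
    print(n,p.round(4),q.round(4),"mid",m.round(4),"len",np.linalg.norm(p-q).round(4),"axis",np.degrees(np.arctan2(*(p-q)[1::-1])).round(1))
    print(" tri",tri(ray(w,*P(*a),True),ray(o,*Q(*oa),True)),tri(ray(w,*P(*b),True),ray(o,*Q(*ob),True)))
E
python3 go.py .450,.209,.029,20
```

```text
big [0.4343 0.2531 0.0185] [0.4665 0.1659 0.0185] mid [0.4504 0.2095 0.0185] len 0.0929 axis 110.3
 tri (array([0.43556047, 0.25208816, 0.02230302]), [1.4, 1.4]) (array([0.46661456, 0.16584218, 0.01707105]), [0.0, 0.0])
small [0.6071 0.2913 0.0135] [0.6308 0.23   0.0135] mid [0.6189 0.2607 0.0135] len 0.0657 axis 111.2
 tri (array([0.60925509, 0.29108247, 0.01213272]), [1.6, 1.6]) (array([0.62745631, 0.22974769, 0.01864133]), [0.6, 0.6])
t 7.75 pos [0.4595 0.1215 0.2491] jaw 20.14 q [ 0.1   0.25  1.67 -0.    1.22 -0.25] op 0.0736 F [ 0.1 -0.4  0.4]
.450,.209,.029,20 -> [-0.0861  0.2201  0.0191] twist 0.14 q6 end 0.09
```

Request:
{"name": "send_rows", "arguments": {"motion": [[[-0.04, 0.025, 0.01, 0], [-0.08, 0.055, 0.02, 0], [-0.093, 0.1, 0.022, 0], [-0.093, 0.145, 0.022, 0], [-0.093, 0.185, 0.022, 0], [-0.093, 0.208, 0.022, 0], [-0.093, 0.219, 0.022, 0], [-0.093, 0.219, 0.022, 0]]]}}

```text
time: 8.55
tool_pos: [0.4505, 0.2155, 0.0287]
tool_rot: [-1.564, -0.003, -1.221]
contact_force: [-0.2, 0.3, -0.2]
opening: 0.0738
```

Request:
{"name": "send_rows", "arguments": {"motion": [[[0, 0, 0, 0], [0, 0, 0, 0], [0, 0, 0, 0], [0, 0, 0, 0], [0, 0, 0, 0]]], "gripper": 0, "grip_force": 40}}

```text
time: 9.05
tool_pos: [0.4503, 0.2154, 0.0292]
tool_rot: [-1.564, -0.003, -1.221]
contact_force: [-1.3, -0.7, 3.3]
opening: 0.0382
```

```bash
python3 go.py .448,.216,.029,20.3; python3 look.py 6 wrist
```

```text
t 9.05 pos [0.4503 0.2154 0.0292] jaw 20.06 q [ 0.29  0.59  1.85 -0.    0.69 -0.05] op 0.0382 F [-1.3 -0.7  3.3]
.448,.216,.029,20.3 -> [-0.0013  0.0002 -0.002 ] twist -0.24 q6 end 0.09
9.1 [0.4503 0.2155 0.0292] [-1.5636 -0.0031 -1.2206] [ 0.29  0.59  1.85 -0.    0.69 -0.05] 0.03656770928924381
```

View pics/wrist6.png

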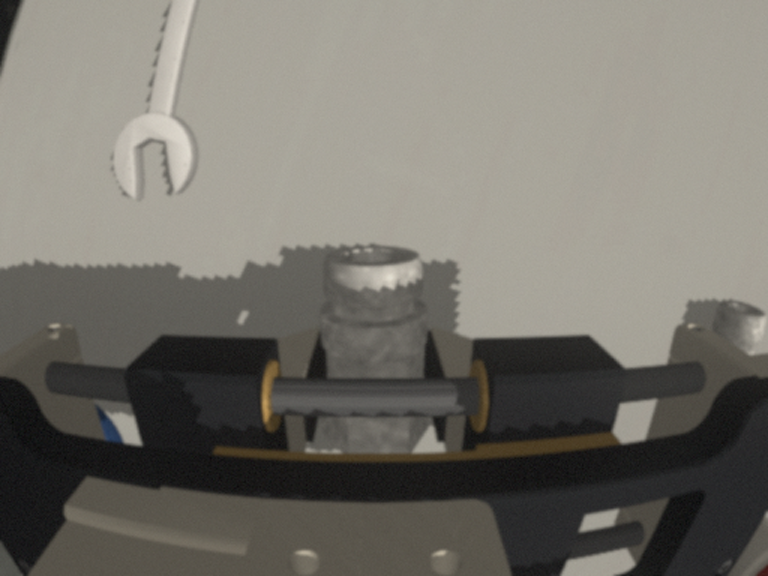

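Request:
{"name": "send_rows", "arguments": {"motion": [[[0, -0.02, 0, 0], [0, -0.07, 0, -8], [0.03, -0.12, -0.01, -16], [0.073, -0.12, -0.0245, -24], [0.116, -0.12, -0.039, -32], [0.159, -0.12, -0.0535, -40], [0.202, -0.12, -0.068, -48], [0.245, -0.12, -0.0825, -56]]]}}

```text
time: 9.9
tool_pos: [0.4557, -0.0263, 0.1494]
tool_rot: [-1.569, -0.008, -0.303]
contact_force: [0.4, 0.1, -2.5]
opening: 0.0368
```

```bash
python3 go.py .457,-.067,.12,92.2 .457,-.067,.041,92.2
```

```text
t 9.9 pos [ 0.4557 -0.0263  0.1494] jaw 72.62 q [-0.23  0.33  1.86  0.    0.94 -1.5 ] op 0.0368 F [ 0.4  0.1 -2.5]
.457,-.067,.12,92.2 -> [ 0.0132  0.0294 -0.0385] twist -19.58 q6 end -1.75
.457,-.067,.041,92.2 -> [ 0.0126  0.1084 -0.0387] twist -19.58 q6 end -1.75
```

Request:
{"name": "send_rows", "arguments": {"motion": [[[0.004, 0.005, -0.013, -7], [0.009, 0.01, -0.026, -14], [0.013, 0.02, -0.039, -19.6], [0.013, 0.03, -0.039, -19.6], [0.013, 0.03, -0.039, -19.6]]]}}

```text
time: 10.4
tool_pos: [0.4556, -0.0669, 0.118]
tool_rot: [-1.57, -0.005, 0.035]
contact_force: [-0.4, 0.9, -1.4]
opening: 0.0369
```

```bash
python3 look.py 7 wrist;python3 go.py .457,-.067,.12,92.2 .457,-.067,.041,92.2
```

```text
10.45 [ 0.4561 -0.0667  0.1187] [-1.5705 -0.0062  0.0364] [-0.31  0.39  1.88  0.    0.87 -1.92] 0.03704093736165006
t 10.45 pos [ 0.4561 -0.0667  0.1187] jaw 92.09 q [-0.31  0.39  1.88  0.    0.87 -1.92] op 0.037 F [-0.3  0.3 -1.8]
.457,-.067,.12,92.2 -> [ 0.0009 -0.0013 -0.0003] twist -0.11 q6 end -1.75
.457,-.067,.041,92.2 -> [ 0.0005  0.0777 -0.0003] twist -0.11 q6 end -1.75
```

View pics/wrist7.png

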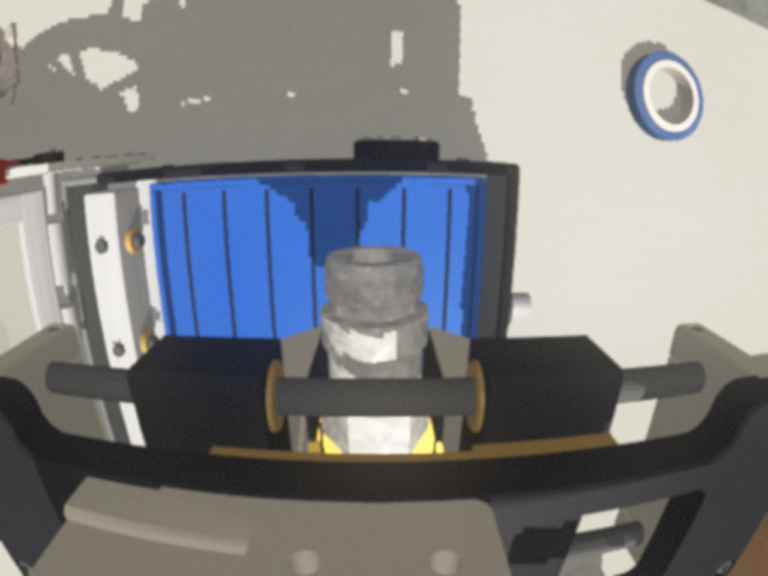

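```bash
python3 - <<'E'
from h import *
w=pickle.load(open("wrist7.pkl","rb")); k=512/768
P=lambda u,v,z: plane(w,(u+.5)*k-.5,(v+.5)*k-.5,z,True).round(4)
for n,u,v,z in [("nest FR rim",152,183,.02),("nest FL rim",487,179,.02),("floor FR",168,190,.01),("floor FL",470,186,.01),("box FR",105,182,.05),("box FL",517,166,.05)]: print(n,P(u,v,z))
E
```

```text
nest FR rim [ 0.3954 -0.1946  0.02  ]
nest FL rim [ 0.3902 -0.0115  0.02  ]
floor FR [ 0.4005 -0.1893  0.01  ]
floor FL [ 0.3951 -0.0182  0.01  ]
box FR [ 0.3919 -0.2071  0.05  ]
box FL [ 0.3819 -0.0052  0.05  ]
```

Request:
{"name": "send_rows", "arguments": {"motion": [[[0, 0.03, 0, 0], [0, 0.055, 0, 0], [0, 0.07, 0, 0], [0, 0.077, 0, 0], [0, 0.079, 0, 0], [0, 0.079, 0, 0]]]}}

```text
time: 11.05
tool_pos: [0.457, -0.0665, 0.0402]
tool_rot: [-1.571, -0.007, 0.036]
contact_force: [-0.8, 0.9, -2.0]
opening: 0.037
```

```bash
python3 go.py .456,-.067,.0395,92.2
```

```text
t 11.05 pos [ 0.457  -0.0665  0.0402] jaw 92.09 q [-0.31  0.53  1.95  0.    0.66 -1.92] op 0.037 F [-0.8  0.9 -2. ]
.456,-.067,.0395,92.2 -> [-0.001   0.0007 -0.0005] twist -0.11 q6 end -1.76
```

Request:
{"name": "send_rows", "arguments": {"motion": [[[0, 0.001, 0, 0], [0, 0.001, 0, 0], [0, 0.001, 0, 0], [0, 0.001, 0, 0], [0, -0.03, 0, 0], [0, -0.08, 0, 0], [0, -0.13, 0, 0], [0, -0.16, 0, 0]]], "gripper": 0.5}}

```text
time: 11.85
tool_pos: [0.4567, -0.0668, 0.204]
tool_rot: [-1.572, -0.012, 0.036]
contact_force: [-0.0, -0.3, -0.8]
opening: 0.0461
```

```bash
python3 look.py 8 wrist;python3 go.py .595,.18,.22,20 
```

```text
11.9 [ 0.4585 -0.0673  0.2075] [-1.5746 -0.0175  0.0366] [-0.31  0.27  1.77  0.    1.09 -1.92] 0.04619865087109654
t 11.9 pos [ 0.4585 -0.0673  0.2075] jaw 92.09 q [-0.31  0.27  1.77  0.    1.09 -1.92] op 0.0462 F [ 2.3 -0.2  2.9]
.595,.18,.22,20 -> [ 0.1457 -0.0108  0.2421] twist 72.09 q6 end -0.06
```

View pics/wrist8.png

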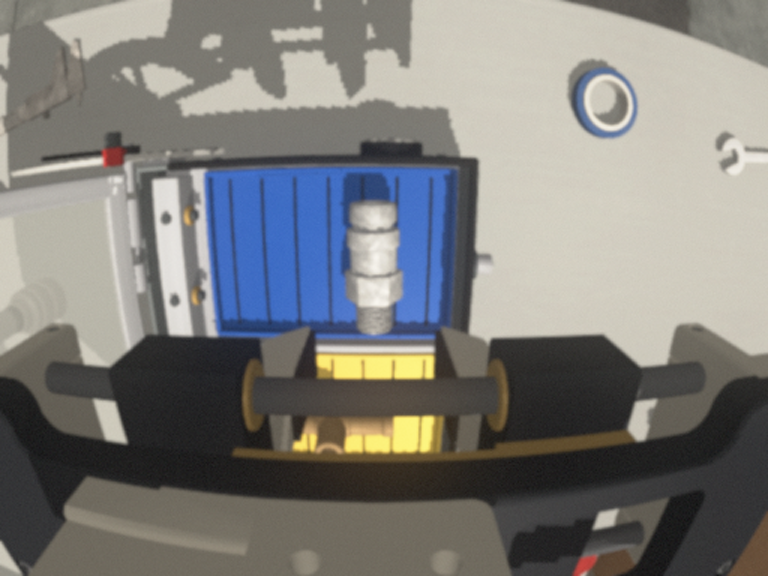

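```bash
python3 - <<'E'
from h import *
w=pickle.load(open("wrist8.pkl","rb")); k=512/768
cv2.imwrite("pics/c9.png",cv2.resize(cv2.cvtColor(w["frame"][100:240,120:330],cv2.COLOR_RGB2BGR),None,fx=3.6,fy=3.6,interpolation=cv2.INTER_CUBIC))
P=lambda u,v,z: plane(w,(u+.5)*k-.5,(v+.5)*k-.5,z,True).round(4)
for n,u,v,z in [("coup front",373,203,.0185),("coup rear",375,331,.0185),("floor front mid",300,178,.01),("rim front",300,170,.02),("rim rear inner",300,327,.01),("rear rim top",300,335,.02),("rim R",208,250,.02),("rim L",455,250,.02)]: print(n,P(u,v,z))
E
```

```text
coup front [ 0.4175 -0.0708  0.0185]
coup rear [ 0.5155 -0.0657  0.0185]
floor front mid [ 0.4014 -0.125   0.01  ]
rim front [ 0.395  -0.1234  0.02  ]
rim rear inner [ 0.5183 -0.1254  0.01  ]
rear rim top [ 0.5209 -0.1239  0.02  ]
rim R [ 0.4552 -0.1951  0.02  ]
rim L [ 0.449  -0.0096  0.02  ]
```

View pics/c9.png

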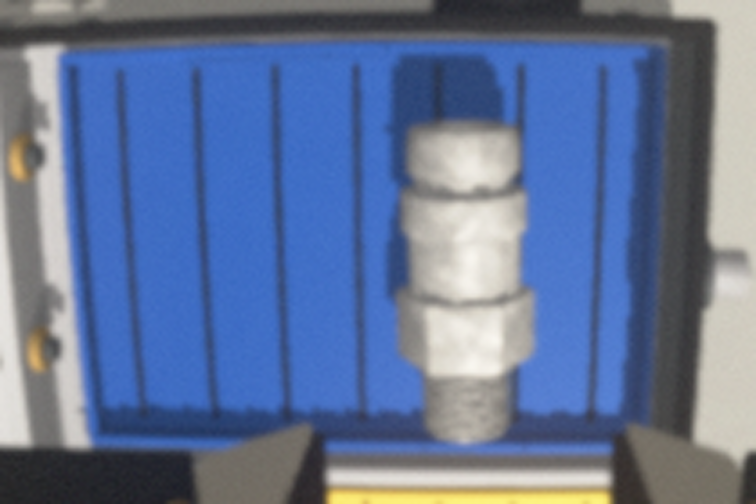

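Request:
{"name": "send_rows", "arguments": {"motion": [[[0.021, 0.005, 0.0425, 8], [0.042, 0.01, 0.085, 16], [0.0625, 0.015, 0.1275, 24], [0.083, 0.02, 0.17, 32], [0.104, 0.025, 0.2125, 40], [0.125, 0.03, 0.255, 48], [0.146, 0.035, 0.2975, 56], [0.1665, 0.04, 0.34, 64]]], "gripper": 0.65}}

```text
time: 12.7
tool_pos: [0.6108, 0.274, 0.1693]
tool_rot: [-1.557, -0.011, -1.087]
contact_force: [1.1, 0.2, 0.1]
opening: 0.0596
```

Request:
{"name": "send_rows", "arguments": {"motion": [[[0, 0, 0, 8], [0, 0, 0, 8]]]}}

```text
time: 12.9
tool_pos: [0.6103, 0.2754, 0.1677]
tool_rot: [-1.558, -0.009, -1.225]
contact_force: [0.4, -0.6, 0.7]
opening: 0.0598
```

```bash
python3 look.py 9 wrist;python3 go.py .6124,.2786,.06,20 .6124,.2786,.028,20
```

```text
12.95 [0.6103 0.2742 0.1684] [-1.5571 -0.0093 -1.2223] [ 0.31  0.67  1.21 -0.01  1.25 -0.03] 0.05976151394507887
t 12.95 pos [0.6103 0.2742 0.1684] jaw 19.97 q [ 0.31  0.67  1.21 -0.01  1.25 -0.03] op 0.0598 F [ 0.9 -0.7  0.8]
.6124,.2786,.06,20 -> [-0.0045  0.1084  0.002 ] twist -0.03 q6 end 0.08
.6124,.2786,.028,20 -> [-0.0048  0.1404  0.0015] twist -0.03 q6 end 0.08
```

View pics/wrist9.png

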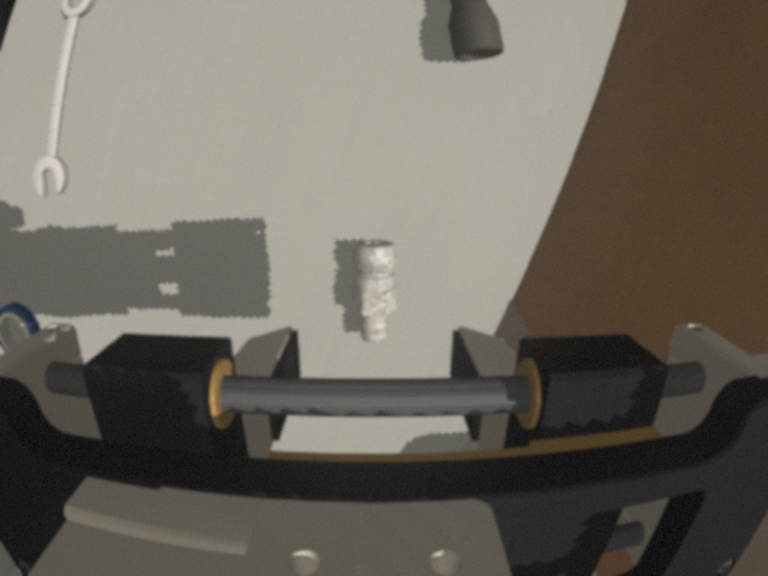

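```bash
python3 - <<'E'
from h import *
s=pickle.load(open("scene1.pkl","rb")); d=pickle.load(open("side0.pkl","rb"));w=pickle.load(open("wrist1.pkl","rb")); w9=pickle.load(open("wrist9.pkl","rb"))
k=512/768
for u,v in [(207,215),(327,250),(395,190)]: print("scene",plane(s,u*k,v*k,0).round(3))
k=.64
for u,v in [(155,535),(297,370),(285,300)]: print("side",plane(d,u*k,v*k,0).round(3))
k=512/768
for u,v in [(590,205),(768,262),(550,0)]: print("wrist1 ground",plane(w,u*k,v*k,0,True).round(3))
for u,v in [(628,0),(520,300),(500,340)]: print("wrist9 ground",plane(w9,u*k,v*k,0,True).round(3))
for u,v in [(200,120),(337,157),(395,103)]: print("scene top",u,v,[plane(s,u*k,v*k,z).round(3) for z in (.2,.25)])
p=plane(s,327*k,250*k,0)
for z in (.1,.15,.2,.25,.3): print(z,proj(s,[p[0],p[1],z])/k)
E
```

```text
scene [0.738 0.706 0.   ]
scene [0.744 0.295 0.   ]
scene [1.092 0.249 0.   ]
side [0.727 0.691 0.   ]
side [0.702 0.251 0.   ]
side [0.846 0.067 0.   ]
wrist1 ground [0.716 0.233 0.   ]
wrist1 ground [1.043 0.088 0.   ]
wrist1 ground [0.722 0.484 0.   ]
wrist9 ground [0.723 0.536 0.   ]
wrist9 ground [0.723 0.285 0.   ]
wrist9 ground [0.722 0.251 0.   ]
scene top 200 120 [array([0.92 , 0.822, 0.2  ]), array([0.849, 0.755, 0.25 ])]
scene top 337 157 [array([0.905, 0.337, 0.2  ]), array([0.834, 0.294, 0.25 ])]
scene top 395 103 [array([1.259, 0.326, 0.2  ]), array([1.171, 0.284, 0.25 ])]
0.1 [324.22946863 221.25545655]
0.15 [322.76789255 206.09145678]
0.2 [321.25163633 190.36014506]
0.25 [319.67757296 174.02907829]
0.3 [318.04233236 157.06329155]
```

Request:
{"name": "send_rows", "arguments": {"motion": [[[-0.003, 0.03, 0, 0], [-0.004, 0.065, 0, 0], [-0.004, 0.1, 0, 0], [-0.004, 0.125, 0, 0], [-0.004, 0.137, 0, 0], [-0.004, 0.14, 0, 0], [-0.004, 0.14, 0, 0]]]}}

```text
time: 13.65
tool_pos: [0.6118, 0.277, 0.0293]
tool_rot: [-1.556, -0.009, -1.222]
contact_force: [0.3, -0.3, 0.2]
opening: 0.0601
```

```bash
python3 look.py 10 wrist;python3 go.py .6105,.2786,.028,20
```

```text
13.7 [0.6121 0.2773 0.03  ] [-1.5546 -0.0095 -1.2219] [ 0.32  0.82  1.33 -0.01  0.98 -0.03] 0.059713116406321064
t 13.7 pos [0.6121 0.2773 0.03  ] jaw 20.0 q [ 0.32  0.82  1.33 -0.01  0.98 -0.03] op 0.0597 F [ 0.8 -0.6 -0.4]
.6105,.2786,.028,20 -> [-0.0018  0.0019 -0.0011] twist -0.0 q6 end 0.08
```

View pics/wrist10.png

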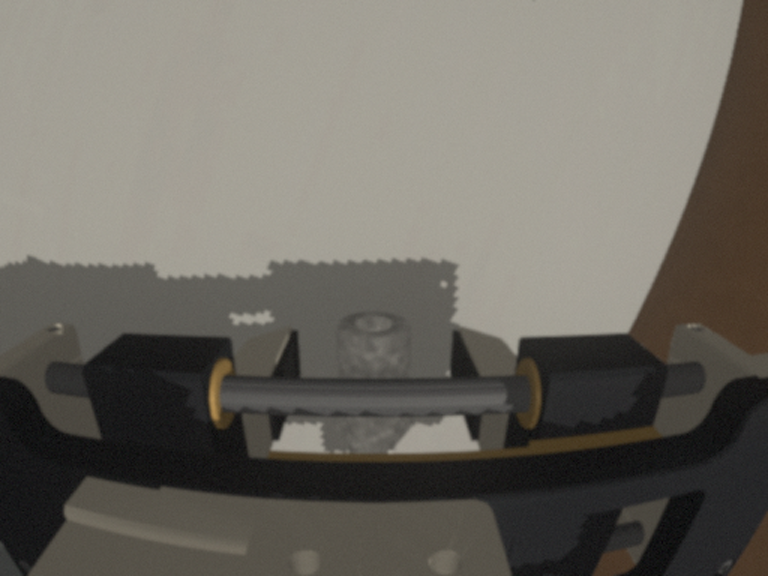

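Request:
{"name": "send_rows", "arguments": {"motion": [[[-0.001, 0.002, -0.001, 0], [-0.001, 0.002, -0.001, 0], [-0.001, 0.002, -0.001, 0], [-0.001, 0.002, -0.001, 0], [-0.001, 0.002, -0.001, 0]]], "gripper": 0, "grip_force": 30}}

```text
time: 14.2
tool_pos: [0.6109, 0.2779, 0.0282]
tool_rot: [-1.554, -0.009, -1.222]
contact_force: [0.2, -0.4, 1.5]
opening: 0.026
```

```bash
python3 go.py .4413,-.134,.15,92.2
```

```text
t 14.2 pos [0.6109 0.2779 0.0282] jaw 20.01 q [ 0.32  0.82  1.33 -0.01  0.97 -0.03] op 0.026 F [ 0.2 -0.4  1.5]
.4413,-.134,.15,92.2 -> [ 0.3302 -0.1236 -0.2983] twist -72.19 q6 end -1.9
```

Request:
{"name": "send_rows", "arguments": {"motion": [[[0, -0.02, 0, 0], [0, -0.06, 0, 0], [0.02, -0.1, -0.0155, 0], [0.057, -0.122, -0.044, 8], [0.094, -0.122, -0.073, 16], [0.131, -0.122, -0.1015, 24], [0.168, -0.122, -0.13, 32], [0.205, -0.122, -0.159, 40]]]}}

```text
time: 15.0
tool_pos: [0.5285, 0.0298, 0.1496]
tool_rot: [-1.552, 0.003, -1.925]
contact_force: [0.7, 0.4, -0.4]
opening: 0.026
```

```bash
python3 go.py .479,-.134,.15,-87.9
```

```text
t 15.0 pos [0.5285 0.0298 0.1496] jaw -20.3 q [-0.09  0.45  1.67 -0.    1.    0.27] op 0.026 F [ 0.7  0.4 -0.4]
.479,-.134,.15,-87.9 -> [ 0.1708 -0.0008  0.0104] twist 67.6 q6 end 1.26
```

Request:
{"name": "send_rows", "arguments": {"motion": [[[0.021, 0, 0.001, 8.4], [0.043, 0, 0.003, 16.9], [0.064, 0, 0.004, 25.3], [0.085, 0, 0.005, 33.8], [0.107, 0, 0.006, 42.2], [0.128, 0, 0.008, 50.7], [0.15, 0, 0.009, 59.1], [0.171, 0, 0.01, 67.6]]]}}

```text
time: 15.8
tool_pos: [0.4782, -0.1349, 0.1492]
tool_rot: [-1.567, 0.019, -3.111]
contact_force: [0.7, 0.3, -1.3]
opening: 0.0264
```

```bash
python3 look.py 11 scene wrist; python3 go.py .479,-.134,.06,-87.9 .479,-.134,.0385,-87.9
```

```text
15.9 [ 0.4781 -0.1359  0.1492] [-1.5663  0.0188 -3.1101] [-0.43  0.39  1.76  0.01  0.97  1.1 ] 0.026496662012185316
t 15.9 pos [ 0.4781 -0.1359  0.1492] jaw -88.2 q [-0.43  0.39  1.76  0.01  0.97  1.1 ] op 0.0265 F [ 0.   0.8 -0.9]
.479,-.134,.06,-87.9 -> [ 0.0007  0.0892 -0.0023] twist -0.3 q6 end 1.26
.479,-.134,.0385,-87.9 -> [ 0.0011  0.1107 -0.0024] twist -0.3 q6 end 1.26
```

View pics/wrist11.png

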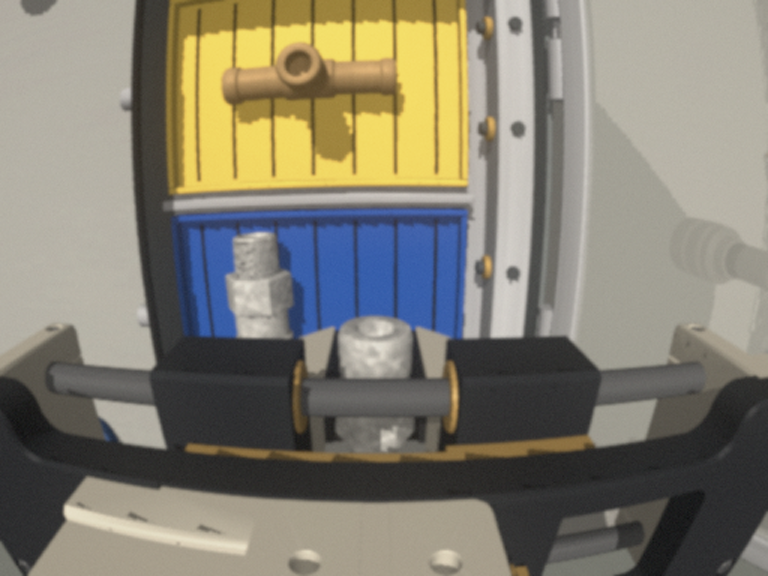

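View pics/scene11.png

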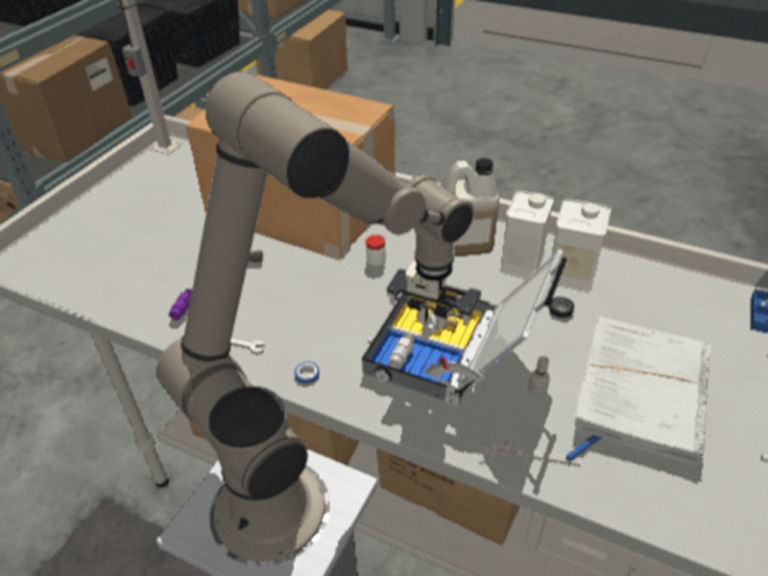

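Request:
{"name": "send_rows", "arguments": {"motion": [[[0, 0.03, -0.001, 0], [0, 0.06, -0.001, 0], [0, 0.085, -0.001, 0], [0, 0.1, -0.001, 0], [0, 0.108, -0.001, 0], [0, 0.11, -0.001, 0], [0, 0.11, -0.001, 0]]]}}

```text
time: 16.6
tool_pos: [0.4804, -0.1351, 0.0396]
tool_rot: [-1.566, 0.019, -3.109]
contact_force: [0.6, -0.6, -0.7]
opening: 0.0262
```

```bash
python3 look.py 12 wrist; python3 go.py .479,-.134,.0385,-87.9
```

```text
16.65 [ 0.4806 -0.1353  0.0399] [-1.5657  0.0199 -3.1092] [-0.43  0.57  1.85  0.01  0.7   1.1 ] 0.026278926395933887
t 16.65 pos [ 0.4806 -0.1353  0.0399] jaw -88.15 q [-0.43  0.57  1.85  0.01  0.7   1.1 ] op 0.0263 F [ 1.1 -1.6  0.1]
.479,-.134,.0385,-87.9 -> [ 0.0016  0.0013 -0.0014] twist -0.25 q6 end 1.26
```

View pics/wrist12.png

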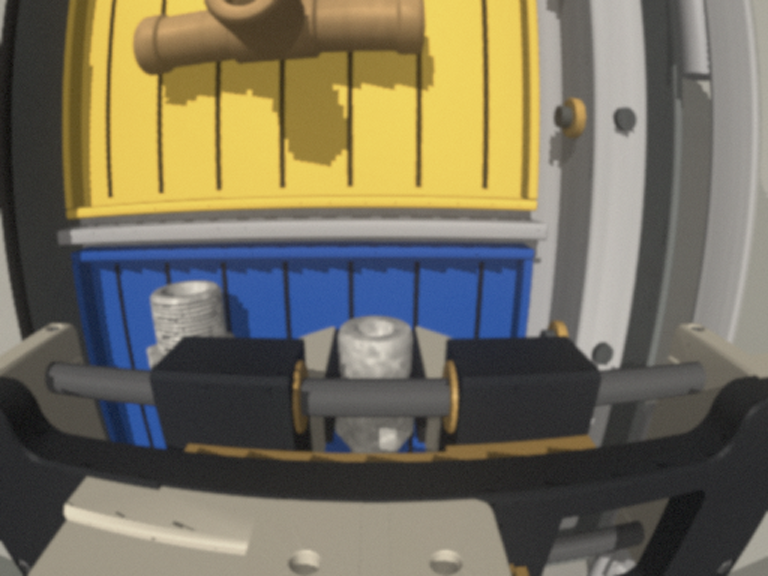

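Request:
{"name": "send_rows", "arguments": {"motion": [[[0, 0.0015, 0, 0], [0, 0.0015, 0, 0], [0, 0.0015, 0, 0]]]}}

```text
time: 16.95
tool_pos: [0.4812, -0.1356, 0.039]
tool_rot: [-1.565, 0.021, -3.109]
contact_force: [0.3, -0.2, 0.2]
opening: 0.0263
```

Request:
{"name": "send_rows", "arguments": {"motion": [[[0, 0, 0, 0], [0, 0, 0, 0], [0, 0, 0, 0], [0, -0.03, 0, 0], [0, -0.08, 0, 0], [0, -0.13, 0, -8.5], [0, -0.17, 0, -17], [0, -0.2, 0, -25.5]]], "gripper": 0.4}}

```text
time: 17.75
tool_pos: [0.4771, -0.1347, 0.2419]
tool_rot: [-1.554, 0.019, -2.658]
contact_force: [0.4, -0.5, 0.1]
opening: 0.0367
```

```bash
python3 look.py 13 wrist scene; python3 go.py .48,-.135,.3,92
```

```text
17.85 [ 0.4785 -0.1353  0.2434] [-1.5494  0.0221 -2.6602] [-0.43  0.28  1.64  0.    1.19  0.66] 0.03689948821291654
t 17.85 pos [ 0.4785 -0.1353  0.2434] jaw -62.45 q [-0.43  0.28  1.64  0.    1.19  0.66] op 0.0369 F [ 0.7 -0.2  0.1]
.48,-.135,.3,92 -> [-0.0027 -0.0566  0.0016] twist 25.55 q6 end 1.26
```

View pics/wrist13.png

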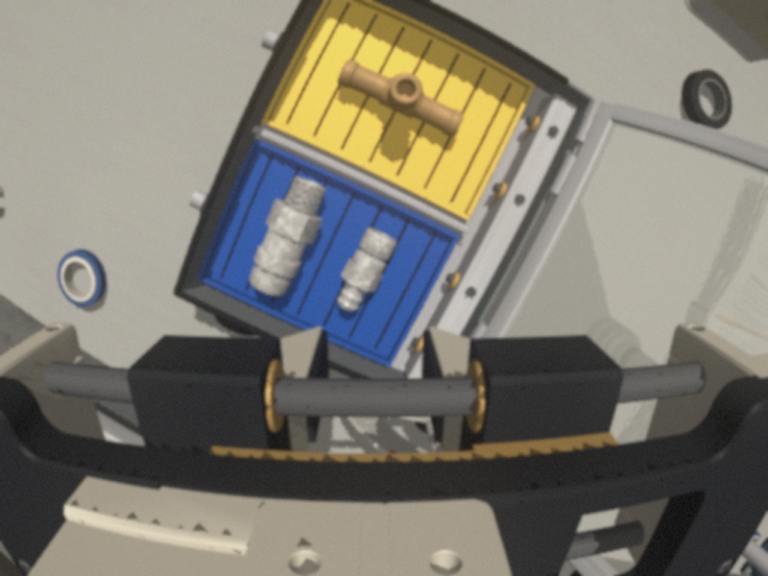

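Request:
{"name": "send_rows", "arguments": {"motion": [[[0, -0.02, 0, -8.5], [0, -0.04, 0, -17], [0, -0.06, 0, -25.5], [0, -0.08, 0, -34], [0, -0.1, 0, -42.5], [0, -0.1, 0, -51], [0, -0.1, 0, -59.5], [0, -0.1, 0, -68]]]}}

```text
time: 18.65
tool_pos: [0.4753, -0.1343, 0.3423]
tool_rot: [-1.544, -0.011, -1.469]
contact_force: [-0.4, -0.4, 0.2]
opening: 0.0366
```

Request:
{"name": "send_rows", "arguments": {"motion": [[[0, 0, 0, -8.5], [0, 0, 0, -17], [0, 0, 0, -25.5], [0, 0, 0, -34], [0, 0, 0, -42.5], [0, 0, 0, -51], [0, 0, 0, -59.5], [0, 0, 0, -68]]]}}

```text
time: 19.45
tool_pos: [0.4751, -0.1342, 0.341]
tool_rot: [-1.571, -0.027, -0.278]
contact_force: [0.2, 0.8, 0.0]
opening: 0.0365
```

```bash
python3 go.py .48,-.135,.34,92 .48,-.30,.40,92
```

```text
t 19.45 pos [ 0.4751 -0.1342  0.341 ] jaw 74.07 q [-0.43  0.21  1.46  0.    1.45 -1.73] op 0.0365 F [0.2 0.8 0. ]
.48,-.135,.34,92 -> [0.0049 0.0012 0.0006] twist -17.93 q6 end -1.88
.48,-.30,.40,92 -> [ 0.0518 -0.0576 -0.158 ] twist -17.93 q6 end -2.16
```

Request:
{"name": "send_rows", "arguments": {"motion": [[[0, 0, 0, -6], [0, 0, 0, -12], [0, 0, 0, -18], [0, 0, 0, -18]]]}}

```text
time: 19.85
tool_pos: [0.4748, -0.1342, 0.3399]
tool_rot: [-1.578, -0.024, 0.036]
contact_force: [-0.3, 0.6, 0.2]
opening: 0.037
```

```bash
python3 look.py 14 wrist; python3 go.py .48,-.28,.41,92
```

```text
19.9 [ 0.4749 -0.1342  0.3401] [-1.5781 -0.0244  0.0329] [-0.43  0.21  1.46  0.    1.44 -2.04] 0.03642084904431062
t 19.9 pos [ 0.4749 -0.1342  0.3401] jaw 91.87 q [-0.43  0.21  1.46  0.    1.44 -2.04] op 0.0364 F [-0.2  0.  -0.1]
.48,-.28,.41,92 -> [ 0.002  -0.0688 -0.1464] twist -0.13 q6 end -2.13
```

View pics/wrist14.png

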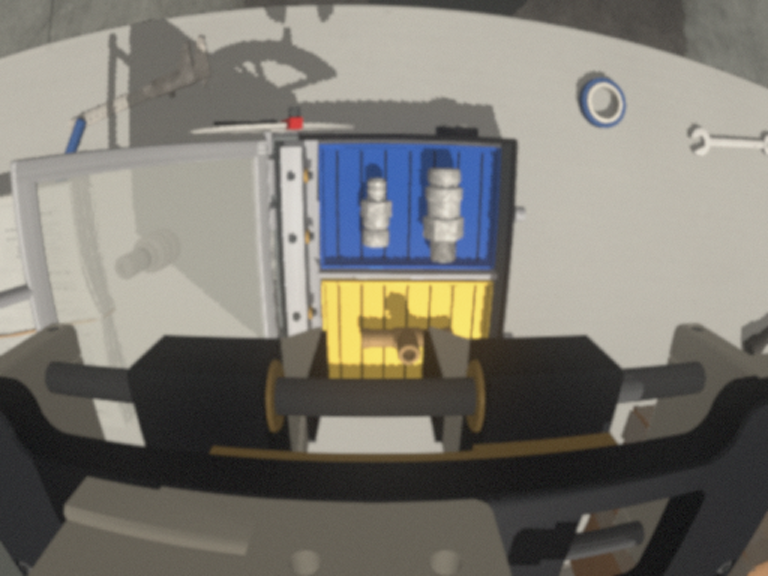

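Request:
{"name": "send_rows", "arguments": {"motion": [[[0, -0.03, -0.03, 0], [0, -0.06, -0.07, 0], [0, -0.069, -0.11, 0], [0.002, -0.069, -0.146, 0], [0.002, -0.069, -0.146, 0]]]}}

```text
time: 20.4
tool_pos: [0.4797, -0.2835, 0.4086]
tool_rot: [-1.578, -0.023, 0.025]
contact_force: [-0.2, 0.3, -1.1]
opening: 0.0364
```

```bash
python3 look.py 15 wrist; python3 go.py .54,-.372,.38,92; python3 - <<'E'
from h import *
for i,(x0,y0,x1,y1) in ((14,(120,60,260,110)),(15,(180,40,360,130))):
    w=pickle.load(open(f"wrist{i}.pkl","rb")); f=720/(x1-x0)
    cv2.imwrite(f"pics/q{i}.png",cv2.resize(cv2.cvtColor(w["frame"][y0:y1,x0:x1],cv2.COLOR_RGB2BGR),None,fx=f,fy=f,interpolation=cv2.INTER_CUBIC))
E
```

```text
20.45 [ 0.4797 -0.2813  0.4087] [-1.5765 -0.0226  0.0268] [-0.67  0.33  1.13  0.01  1.67 -2.27] 0.03675952538376586
t 20.45 pos [ 0.4797 -0.2813  0.4087] jaw 91.53 q [-0.67  0.33  1.13  0.01  1.67 -2.27] op 0.0368 F [-0.1 -0.1 -0.6]
.54,-.372,.38,92 -> [ 0.0572  0.0306 -0.0921] twist -0.47 q6 end -2.21
```

View pics/wrist15.png

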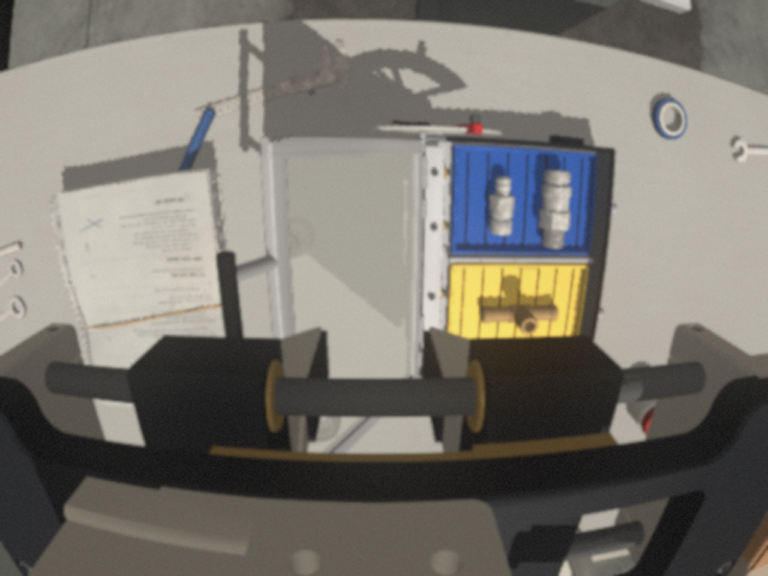

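View pics/q14.png

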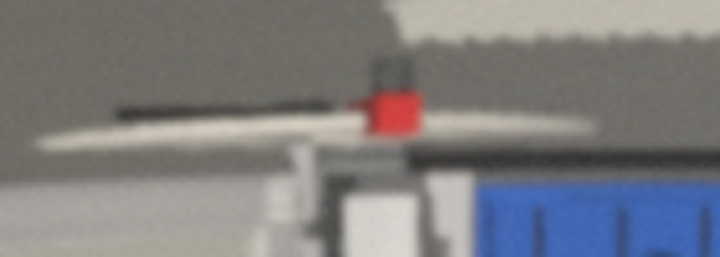

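View pics/q15.png

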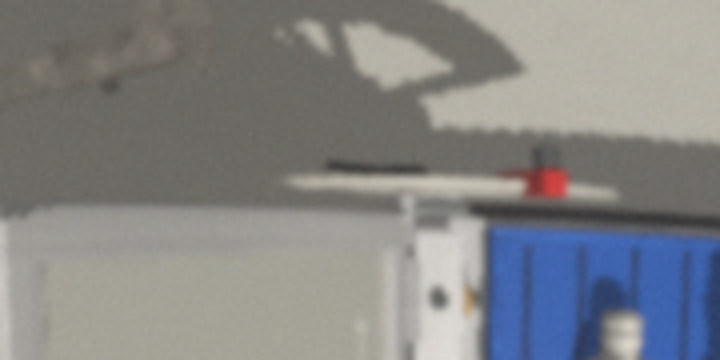

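```bash
python3 - <<'E'
from h import *
a=pickle.load(open("wrist14.pkl","rb")); b=pickle.load(open("wrist15.pkl","rb")); s=pickle.load(open("scene13.pkl","rb")); 
A=lambda x,y:ray(a,(x+.5)/(720/140)-.5+120,(y+.5)/(720/140)-.5+60,True)
B=lambda x,y:ray(b,(x+.5)/4-.5+180,(y+.5)/4-.5+40,True)
psi=np.radians(2.2); 
for n,p,q in [("head",(395,113),(547,183)),("head bl",(370,130),(530,196)),("head br",(418,130),(566,196)),("tip",(350,105),(505,174)),("pointer tip?",(118,112),(328,165)),("pointer in",(330,106),(425,170))]:
    P,e=tri(A(*p),B(*q)); hy=-.236+(P[0]-.535)*np.tan(psi)
    print(n,P.round(4),e,"dy,dz",(P[1]-hy).round(4),(P[2]-.058).round(4),"ang",np.arctan2(P[2]-.058,P[1]-hy).round(3),"r",np.hypot(P[2]-.058,P[1]-hy).round(4))
# handle from wrist15: bar far end & box yaw refresh
k=512/768
P=lambda c,u,v,z: plane(c,(u+.5)*k-.5,(v+.5)*k-.5,z,True).round(4)
print("box FL",P(b,613,150,.05),P(a,516,141,.05),"front-right inner",P(a,283,142,.05))
print("bar near end w15",P(b,226,254,.296), "bar axis lower",P(b,233,330,.296))
c=s["frame"]; cv2.imwrite("pics/q_sc.png",cv2.resize(cv2.cvtColor(c[225:275,270:335],cv2.COLOR_RGB2BGR),None,fx=11,fy=11,interpolation=cv2.INTER_CUBIC))
E
```

```text
head [ 0.3808 -0.1993  0.1381] [0.1, 0.1] dy,dz 0.0426 0.0801 ang 1.081 r 0.0907
head bl [ 0.3851 -0.2048  0.1375] [0.7, 0.7] dy,dz 0.0369 0.0795 ang 1.136 r 0.0876
head br [ 0.3848 -0.1934  0.1421] [0.2, 0.2] dy,dz 0.0484 0.0841 ang 1.049 r 0.097
tip [ 0.3782 -0.2118  0.1267] [0.0, 0.0] dy,dz 0.0302 0.0687 ang 1.156 r 0.075
pointer tip? [ 0.3774 -0.2725  0.1137] [0.1, 0.1] dy,dz -0.0304 0.0557 ang 2.071 r 0.0635
pointer in [ 0.3744 -0.2321  0.0587] [0.0, 0.0] dy,dz 0.0101 0.0007 ang 0.071 r 0.0101
box FL [ 0.383  -0.0066  0.05  ] [ 0.3828 -0.0054  0.05  ] front-right inner [ 0.3945 -0.2268  0.05  ]
bar near end w15 [ 0.464  -0.3727  0.296 ] bar axis lower [ 0.5122 -0.372   0.296 ]
```

View pics/q_sc.png

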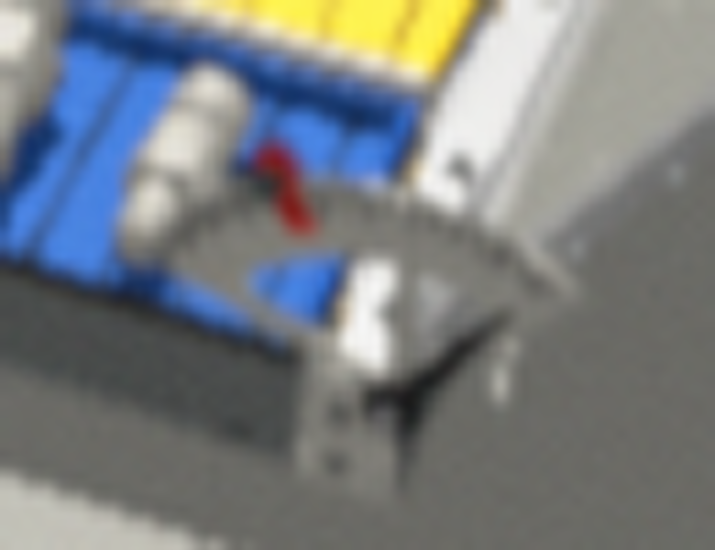

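Request:
{"name": "send_rows", "arguments": {"motion": [[[0.02, 0.01, -0.03, 0], [0.04, 0.02, -0.065, 0], [0.057, 0.03, -0.092, -0.5], [0.057, 0.05, -0.092, -0.5], [0.057, 0.075, -0.092, -0.5], [0.057, 0.082, -0.092, -0.5], [0.057, 0.082, -0.092, -0.5]]], "gripper": 0.5}}

```text
time: 21.15
tool_pos: [0.5409, -0.3709, 0.3276]
tool_rot: [-1.575, -0.021, 0.035]
contact_force: [-0.4, -0.9, 0.5]
opening: 0.0461
```

```bash
python3 look.py 16 wrist side; python3 go.py .54,-.372,.303,92
```

```text
21.25 [ 0.5413 -0.3717  0.3301] [-1.578  -0.024   0.0356] [-0.72  0.55  0.98  0.01  1.59 -2.33] 0.045896727060937545
t 21.25 pos [ 0.5413 -0.3717  0.3301] jaw 92.03 q [-0.72  0.55  0.98  0.01  1.59 -2.33] op 0.0459 F [0.3 0.4 1.1]
.54,-.372,.303,92 -> [-0.002   0.0271 -0.    ] twist 0.03 q6 end -2.21
```

View pics/wrist16.png

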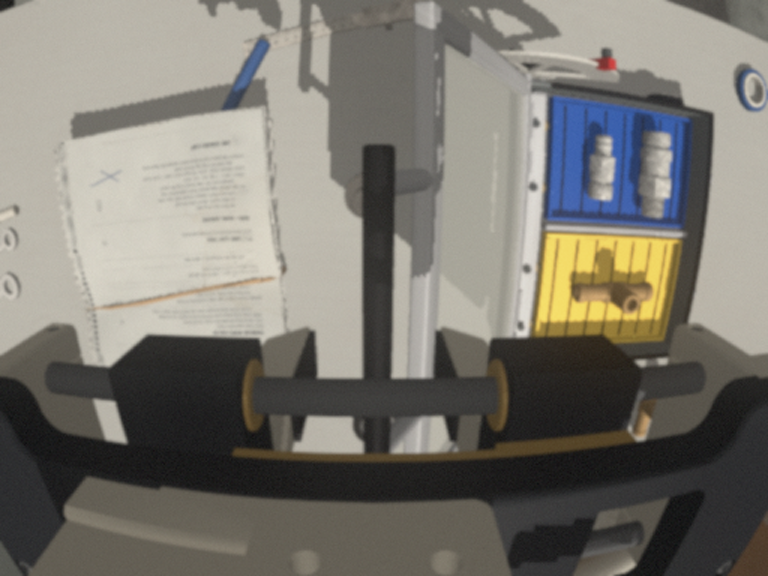

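View pics/side16.png

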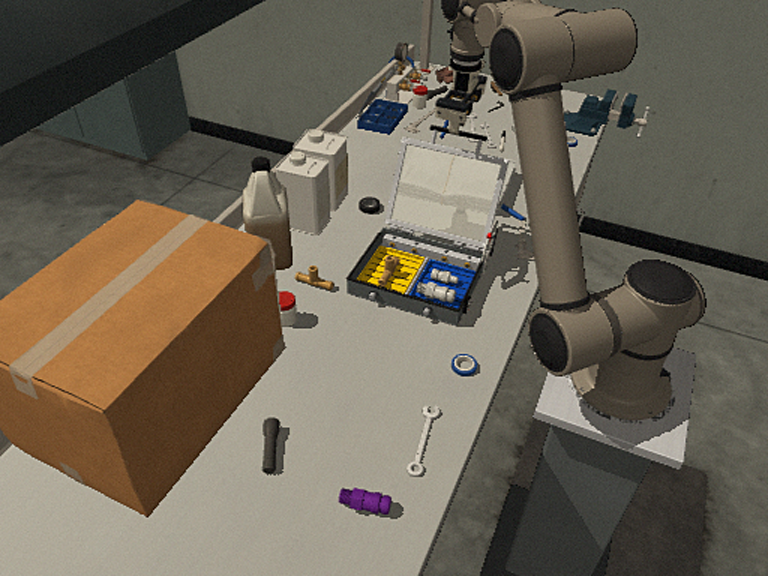

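Request:
{"name": "send_rows", "arguments": {"motion": [[[0, 0.012, 0, 0], [0, 0.022, 0, 0], [0, 0.027, 0, 0], [0, 0.027, 0, 0]]]}}

```text
time: 21.65
tool_pos: [0.5416, -0.3716, 0.3018]
tool_rot: [-1.576, -0.022, 0.035]
contact_force: [0.2, -0.8, 0.1]
opening: 0.0463
```

Request:
{"name": "send_rows", "arguments": {"motion": [[[0, 0, 0, 0], [0, 0, 0, 0], [0, 0, 0, 0], [0, 0, 0, 0], [0, 0, 0, 0], [0, 0, 0, 0]]], "gripper": 0, "grip_force": 35}}

```text
time: 22.25
tool_pos: [0.5416, -0.3702, 0.302]
tool_rot: [-1.574, -0.022, 0.036]
contact_force: [-0.5, 4.6, 1.6]
opening: 0.0109
```

```bash
python3 go.py; cat > arc.py <<'E'
import sys
from h import *
from cell import sensors
# bar position relative to TCP assumed fixed; go from phi0 through list
psi=np.radians(2.2); ey=np.array([-np.sin(psi),np.cos(psi),0]); ez=np.array([0,0,1.])
f=lambda p: .274*(np.cos(p)*ey+np.sin(p)*ez)
s=sensors.observe(); R=Ro.from_euler('xyz',s['tool_rot']).as_matrix()
p0=float(sys.argv[1])
for a in sys.argv[2:]: print(a,(R.T@(f(float(a))-f(p0))).round(4).tolist())
E
python3 arc.py 2.09 2.06 2.0 1.92 1.84 1.76 1.68 1.6 1.52
```

```text
t 22.25 pos [ 0.5416 -0.3702  0.302 ] jaw 92.07 q [-0.72  0.56  1.04  0.01  1.52 -2.33] op 0.0109 F [-0.5  4.6  1.6]
2.06 [0.0001, -0.004, 0.0072]
2.0 [0.0002, -0.0113, 0.0219]
1.92 [0.0003, -0.0197, 0.0422]
1.84 [0.0004, -0.0264, 0.063]
1.76 [0.0005, -0.0315, 0.0843]
1.68 [0.0005, -0.0348, 0.106]
1.6 [0.0005, -0.0364, 0.1279]
1.52 [0.0004, -0.0362, 0.1498]
```

Request:
{"name": "send_rows", "arguments": {"motion": [[[0, -0.004, 0.007, 0], [0, -0.011, 0.022, 0], [0, -0.02, 0.042, 0], [0, -0.0265, 0.063, 0], [0, -0.0315, 0.084, 0], [0, -0.035, 0.106, 0], [0, -0.0365, 0.128, 0], [0, -0.0365, 0.128, 0]]]}}

```text
time: 23.05
tool_pos: [0.5374, -0.2388, 0.3402]
tool_rot: [-1.575, -0.027, 0.039]
contact_force: [6.3, -0.9, 2.1]
opening: 0.0106
```

```bash
python3 look.py 17 wrist scene; cat > phi.py <<'E'
from h import *
from cell import sensors
s=sensors.observe(); R=Ro.from_euler('xyz',s['tool_rot']).as_matrix()
b=s['tool_pos']+R@np.array([0,.006,0]); psi=np.radians(2.2)
hy=-.236+(b[0]-.535)*np.tan(psi); dy=(b[1]-hy)/np.cos(psi); dz=b[2]-.058
print("bar",b.round(4),"phi",np.arctan2(dz,dy).round(4),"r",np.hypot(dy,dz).round(4),"F",s['contact_force'].round(1),"op",round(s['opening'],4),"rot",s['tool_rot'].round(3),"t",s['time'])
E
python3 phi.py; python3 arc.py 1.6 1.54 1.48 1.42 1.36 1.3 1.24
```

```text
23.15 [ 0.5375 -0.2405  0.3402] [-1.5756 -0.0271  0.0383] [-0.56  0.4   1.19  0.01  1.52 -2.17] 0.01079094980426457
bar [ 0.5376 -0.2405  0.3342] phi 1.5876 r 0.2762 F [ 6.5 -0.6  2.9] op 0.0108 rot [-1.576 -0.027  0.038] t 23.15
1.54 [-0.0, -0.0001, 0.0164]
1.48 [-0.0, 0.0009, 0.0328]
1.42 [-0.0001, 0.0028, 0.0492]
1.36 [-0.0002, 0.0056, 0.0654]
1.3 [-0.0003, 0.0095, 0.0813]
1.24 [-0.0004, 0.0143, 0.0971]
```

View pics/wrist17.png

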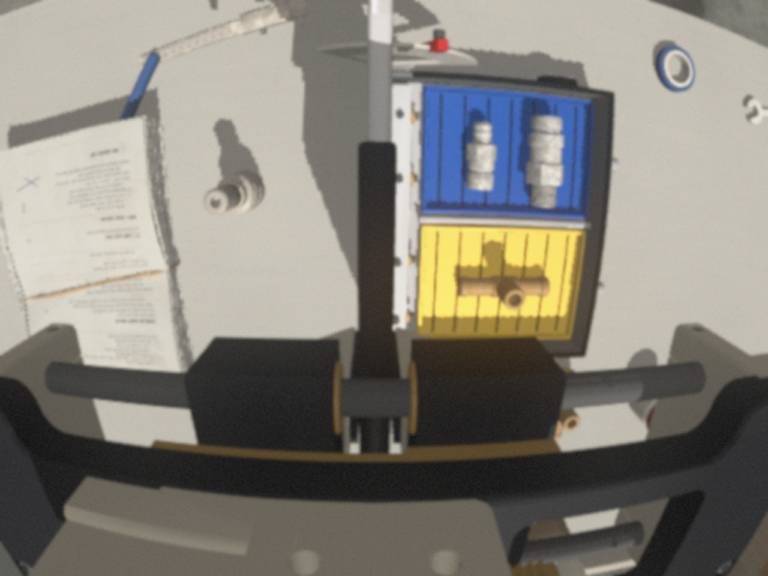

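Request:
{"name": "send_rows", "arguments": {"motion": [[[0, 0, 0.016, 0], [0, 0.001, 0.033, 0], [0, 0.003, 0.049, 0], [0, 0.0055, 0.065, 0], [0, 0.0095, 0.081, 0], [0, 0.012, 0.089, 0], [0, 0.012, 0.089, 0]]]}}

```text
time: 23.85
tool_pos: [0.5346, -0.1491, 0.3279]
tool_rot: [-1.575, -0.028, 0.04]
contact_force: [5.0, 0.8, 1.8]
opening: 0.0109
```

```bash
python3 look.py 18 wrist scene side; python3 phi.py;  python3 - <<'E'
from h import *
for n,(x0,y0,x1,y1) in (("wrist",(180,10,360,100)),("scene",(260,215,340,275)),("side",(295,130,355,190))):
    w=pickle.load(open(f"{n}18.pkl","rb")); f=720/(x1-x0)
    cv2.imwrite(f"pics/z{n}18.png",cv2.resize(cv2.cvtColor(w["frame"][y0:y1,x0:x1],cv2.COLOR_RGB2BGR),None,fx=f,fy=f,interpolation=cv2.INTER_CUBIC)[:600])
E
```

```text
24.0 [ 0.5347 -0.1504  0.3283] [-1.5755 -0.0284  0.0393] [-0.42  0.34  1.32  0.01  1.46 -2.03] 0.010882288810651697
bar [ 0.5348 -0.1504  0.3223] phi 1.2574 r 0.2778 F [4.  1.  3.6] op 0.0109 rot [-1.576 -0.028  0.039] t 24.0
```

View pics/zwrist18.png

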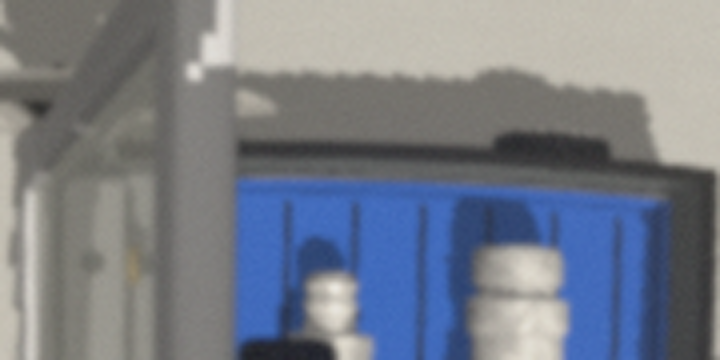

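View pics/zscene18.png

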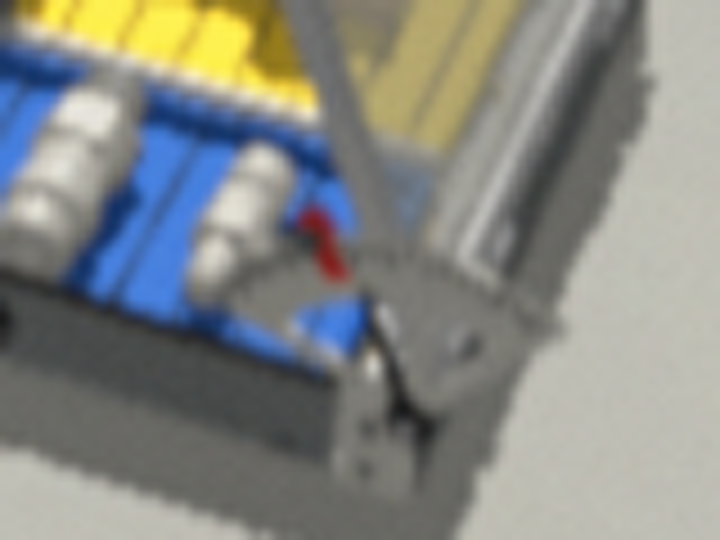

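View pics/zside18.png

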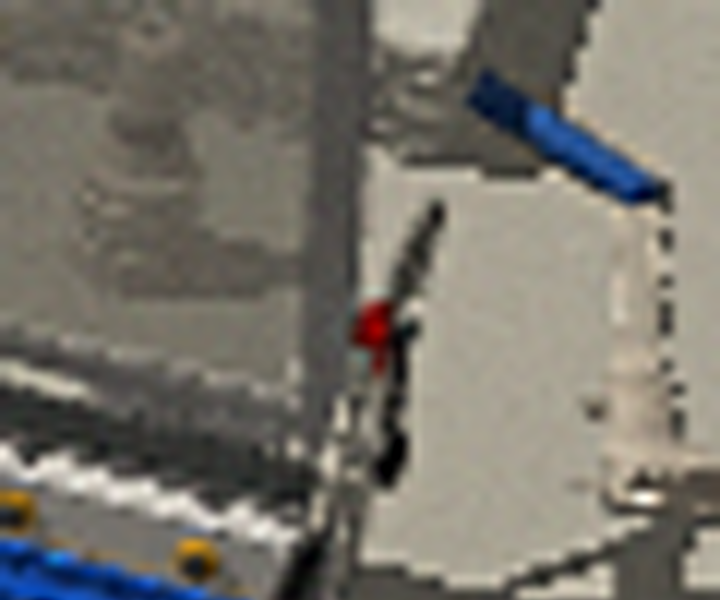

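```bash
cat > ang.py <<'E'
from h import *
psi=np.radians(2.2); ex=np.array([np.cos(psi),np.sin(psi),0]); ey=np.array([-np.sin(psi),np.cos(psi),0])
H=np.array([.535,-.236,.058])
def on(c,u,v,xb):
    o,d=ray(c,u,v); t=(xb-ex@(o-H))/(ex@d); p=o+d*t-H; return np.array([ey@p,p[2]])
def rep(c,lab,x,y,k,xb):
    x0,y0,f=k; q=on(c,(x+.5)/f-.5+x0,(y+.5)/f-.5+y0,xb); print(lab,"xb",xb,q.round(4),"ang",np.arctan2(q[1],q[0]).round(4),"r",np.hypot(*q).round(4)); return q
if __name__=="__main__":
    s=pickle.load(open("scene18.pkl","rb")); k=(260,215,9)
    for xb in (-.157,):
        rep(s,"ptr tip",367,297,k,xb); rep(s,"ptr mid",392,360,k,xb); rep(s,"hub",428,428,k,xb)
    for xb in (-.150,-.155):
        rep(s,"red tip",342,277,k,xb); rep(s,"red mid",328,248,k,xb); rep(s,"red head",314,218,k,xb)
    print(proj(s,H-.157*ex),"hub px",(proj(s,H-.157*ex)-[260,215])*9)
    d=pickle.load(open("side18.pkl","rb")); print((proj(d,H-.157*ex)-[295,130])*12)
E
python3 ang.py
```

```text
ptr tip xb -0.157 [0.0226 0.0607] ang 1.2146 r 0.0648
ptr mid xb -0.157 [0.0119 0.032 ] ang 1.2144 r 0.0342
hub xb -0.157 [-0.0031  0.0019] ang 2.6017 r 0.0037
red tip xb -0.15 [0.0343 0.0586] ang 1.0421 r 0.0679
red mid xb -0.15 [0.04   0.0713] ang 1.0598 r 0.0818
red head xb -0.15 [0.0457 0.0844] ang 1.0746 r 0.0959
red tip xb -0.155 [0.0327 0.0646] ang 1.1022 r 0.0724
red mid xb -0.155 [0.0384 0.0772] ang 1.1093 r 0.0862
red head xb -0.155 [0.044  0.0902] ang 1.1164 r 0.1004
[306.14380801 262.18605122] hub px [415.29427213 424.67446102]
[383.92588072 451.51096125]
```

```bash
python3 arc.py 1.258 1.22 1.18 1.14 1.10
```

```text
1.22 [-0.0001, 0.0033, 0.0099]
1.18 [-0.0002, 0.0073, 0.0201]
1.14 [-0.0003, 0.0116, 0.0302]
1.10 [-0.0004, 0.0163, 0.04]
```

Request:
{"name": "send_rows", "arguments": {"motion": [[[0, 0.0035, 0.01, 0], [0, 0.007, 0.02, 0], [0, 0.0115, 0.03, 0], [0, 0.016, 0.04, 0], [0, 0.016, 0.04, 0], [0, 0.016, 0.04, 0]]]}}

```text
time: 24.6
tool_pos: [0.5334, -0.1093, 0.3114]
tool_rot: [-1.575, -0.028, 0.04]
contact_force: [4.8, 1.1, -0.8]
opening: 0.0112
```

```bash
python3 look.py 19 wrist scene side; python3 phi.py;  python3 - <<'E'
from h import *
for n,(x0,y0,x1,y1) in (("wrist",(120,0,360,120)),("scene",(280,225,330,270)),("side",(305,140,350,185))):
    w=pickle.load(open(f"{n}19.pkl","rb")); f=720/(x1-x0)
    if n!="wrist": f=13
    cv2.imwrite(f"pics/z{n}19.png",cv2.resize(cv2.cvtColor(w["frame"][y0:y1,x0:x1],cv2.COLOR_RGB2BGR),None,fx=f,fy=f,interpolation=cv2.INTER_CUBIC)[:600])
E
```

```text
24.75 [ 0.5334 -0.11    0.3118] [-1.575  -0.0279  0.0395] [-0.35  0.32  1.38  0.01  1.41 -1.96] 0.010605258739290264
bar [ 0.5336 -0.1101  0.3058] phi 1.1001 r 0.278 F [ 3.8  0.7 -0.3] op 0.0106 rot [-1.575 -0.028  0.04 ] t 24.75
```

View pics/zwrist19.png

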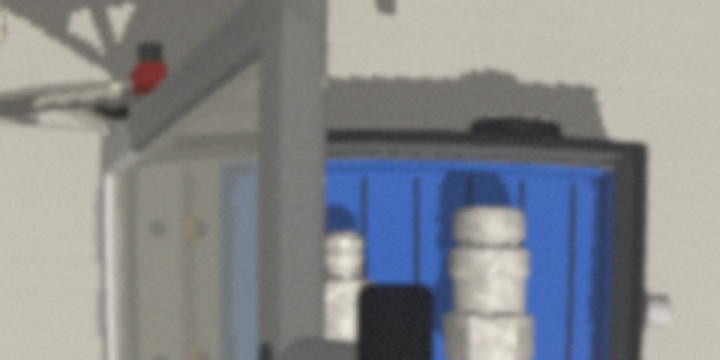

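View pics/zscene19.png

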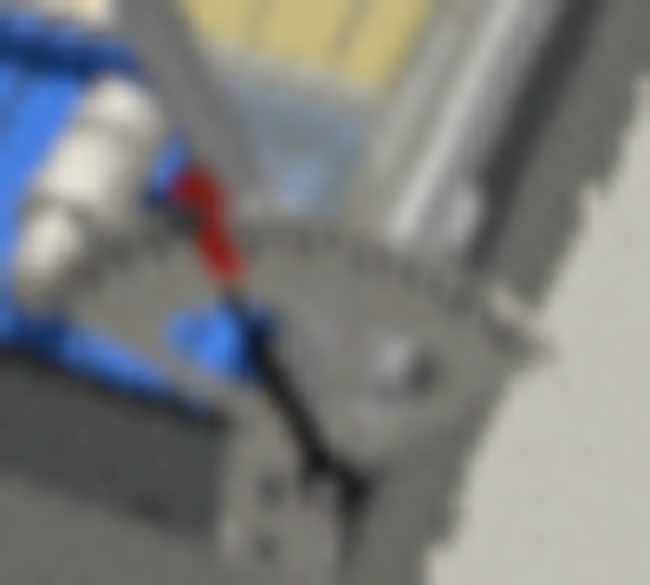

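View pics/zside19.png

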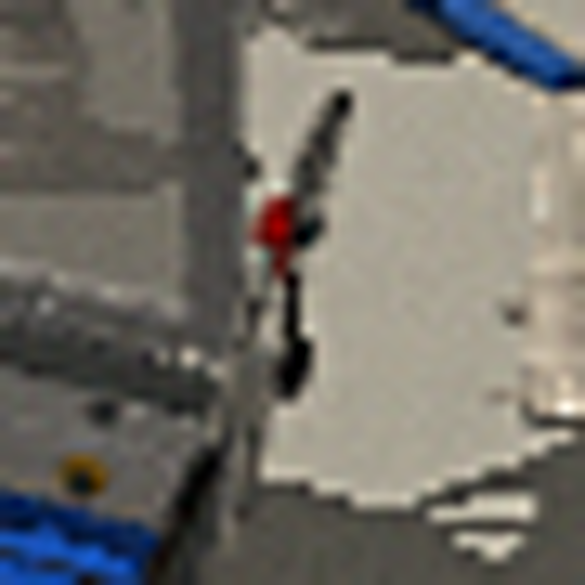

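```bash
python3 - <<'E'
from ang import *
s=pickle.load(open("scene19.pkl","rb")); d=pickle.load(open("side19.pkl","rb")); k=(280,225,13)
# colour-mask centroid-lines
f=s["frame"][225:270,280:330].astype(int)
red=(f[...,0]>110)&(f[...,1]<80)&(f[...,2]<90)
ys,xs=np.nonzero((f[...,0]-np.maximum(f[...,1],f[...,2]))>40); 
for y in sorted(set(ys)):
    m=ys==y; wt=(f[y,xs[m],0]-f[y,xs[m],1]); x=(xs[m]*wt).sum()/wt.sum(); q=on(s,x+280,y+225,-.150); print("red row",y+225,round(x+280,2),q.round(4),np.arctan2(q[1],q[0]).round(3),np.hypot(*q).round(4))
g=f.sum(2)
for y in range(20,38):
    row=g[y]; x0=int(round(17+(y-21)*.52)); sl=slice(x0-3,x0+5); w=np.clip(210-row[sl],0,None)
    if w.sum()>0:
        x=(np.arange(50)[sl]*w).sum()/w.sum(); q=on(s,x+280,y+225,-.157); print("ptr row",y+225,round(x+280,2),w.sum(),q.round(4),np.arctan2(q[1],q[0]).round(3),np.hypot(*q).round(4))
E
```

```text
red row 238 295.0 [0.044  0.0887] 1.11 0.099
red row 239 294.88 [0.0442 0.084 ] 1.086 0.0949
red row 240 295.1 [0.0433 0.0797] 1.073 0.0907
red row 241 295.61 [0.0415 0.0759] 1.07 0.0865
red row 242 295.6 [0.0413 0.0712] 1.045 0.0824
red row 243 295.99 [0.0398 0.0672] 1.036 0.0781
red row 244 296.16 [0.0391 0.0628] 1.014 0.074
red row 245 296.92 [0.0364 0.0593] 1.02 0.0696
red row 246 297.0 [0.0359 0.0547] 0.99 0.0655
ptr row 250 299.37 120 [0.0252 0.0479] 1.087 0.0541
ptr row 251 299.4 169 [0.0249 0.0433] 1.049 0.0499
ptr row 252 299.5 187 [0.0243 0.0387] 1.01 0.0457
ptr row 253 300.0 206 [0.0225 0.0347] 0.996 0.0413
ptr row 254 300.56 156 [0.0204 0.0308] 0.986 0.0369
ptr row 255 301.37 132 [0.0175 0.0273] 1.0 0.0324
ptr row 256 302.07 84 [0.015  0.0236] 1.005 0.0279
ptr row 257 302.59 103 [0.013  0.0196] 0.984 0.0235
ptr row 258 303.08 96 [0.0112 0.0155] 0.947 0.0191
ptr row 259 303.58 139 [0.0093 0.0115] 0.891 0.0147
ptr row 260 304.15 245 [0.0071 0.0075] 0.809 0.0104
ptr row 261 305.14 297 [0.0036 0.0042] 0.862 0.0055
ptr row 262 306.74 211 [-0.0019  0.0018] 2.371 0.0026
```

```bash
python3 - <<'E'
from ang import *
s=pickle.load(open("scene19.pkl","rb")); w=pickle.load(open("wrist19.pkl","rb")); d=pickle.load(open("side19.pkl","rb"))
cv2.imwrite("pics/zz.png",cv2.resize(cv2.cvtColor(w["frame"][5:60,115:190],cv2.COLOR_RGB2BGR),None,fx=10,fy=10,interpolation=cv2.INTER_LANCZOS4))
# overlay prediction: for phi list draw predicted ptr tip line ends & index line ends px in zoom coordinates
def P(c,r,phi,xb,fish=False):
    p=H+ex*xb+r*(np.cos(phi)*ey+np.sin(phi)*np.array([0,0,1.]))
    if not fish: return proj(c,p)
    q=c["extrinsics"][:3,:3]@p+c["extrinsics"][:3,3]; x,y,z=q[0],-q[1],-q[2]; rr=np.hypot(x,y); t=np.arctan2(rr,z)
    return np.array([c["cx"]+c["fx"]*t*x/rr,c["cy"]+c["fy"]*t*y/rr])
for phi in (1.04,1.08,1.12):
    print(phi,"scene ptr",[((P(s,r,phi,-.157)-[280,225]+.5)*13-.5).round(0) for r in (5e-3,.065)],"idx",[((P(s,r,phi,-.15)-[280,225]+.5)*13-.5).round(0) for r in (.068,.096)])
    print("   wrist ptr",[((P(w,r,phi,-.157,1)-[115,5]+.5)*10-.5).round(0) for r in (5e-3,.065)],"idx",[((P(w,r,phi,-.15,1)-[115,5]+.5)*10-.5).round(0) for r in (.068,.096)])
    print("   side ptr",[((P(d,r,phi,-.157)-[305,140]+.5)*13-.5).round(0) for r in (5e-3,.065)],"idx",[((P(d,r,phi,-.15)-[305,140]+.5)*13-.5).round(0) for r in (.068,.096)])
E
```

```text
1.04 scene ptr [array([337., 475.]), array([229., 299.])] idx [array([234., 270.]), array([182., 186.])]
   wrist ptr [array([410., 332.]), array([526., 226.])] idx [array([532., 279.]), array([603., 221.])]
   side ptr [array([292., 359.]), array([288., 278.])] idx [array([264., 268.]), array([262., 228.])]
1.08 scene ptr [array([338., 475.]), array([238., 299.])] idx [array([243., 269.]), array([195., 185.])]
   wrist ptr [array([408., 332.]), array([504., 225.])] idx [array([508., 278.]), array([566., 220.])]
   side ptr [array([292., 358.]), array([291., 270.])] idx [array([267., 259.]), array([266., 216.])]
1.12 scene ptr [array([338., 475.]), array([247., 298.])] idx [array([253., 269.]), array([209., 184.])]
   wrist ptr [array([407., 332.]), array([481., 225.])] idx [array([484., 278.]), array([529., 219.])]
   side ptr [array([292., 357.]), array([293., 262.])] idx [array([270., 251.]), array([270., 204.])]
```

View pics/zz.png

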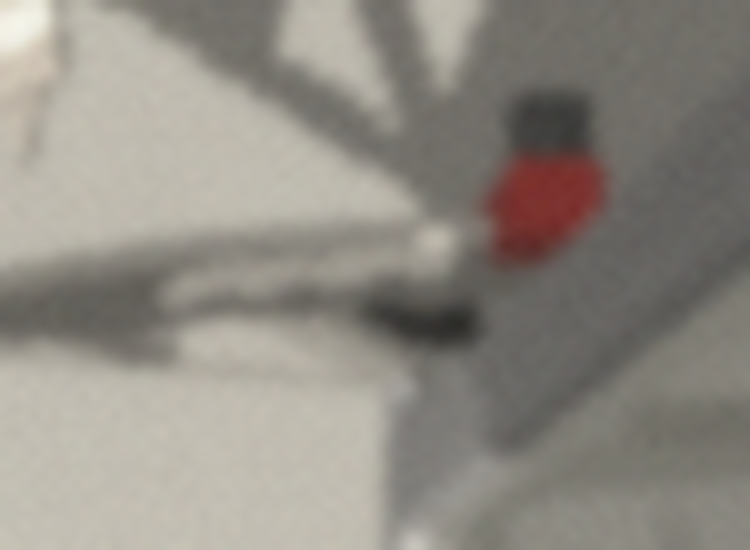

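View pics/side19.png

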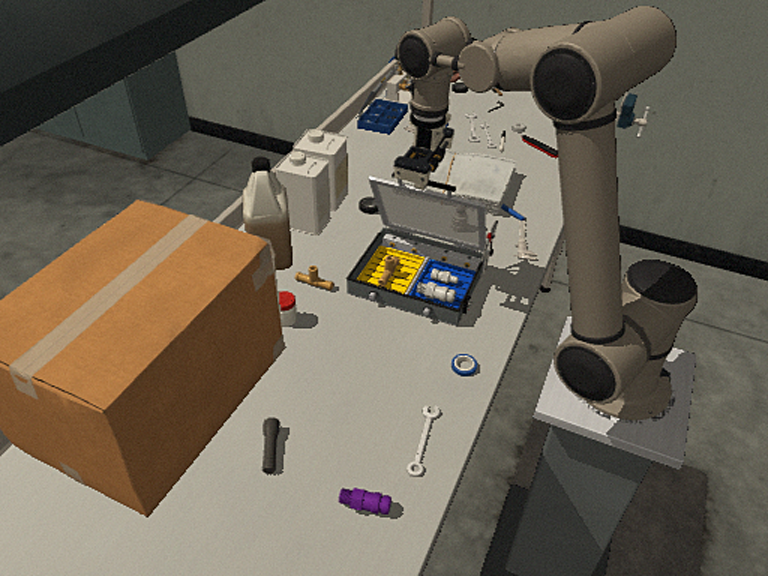

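```bash
python3 - <<'E'
from ang import *
from scipy.ndimage import map_coordinates
s=pickle.load(open("scene19.pkl","rb")); g=s["frame"].astype(float).sum(2)
# darkness along candidate pointer lines, free hub: sample profiles across the pointer
ez=np.array([0,0,1.])
a=[]
for r in np.arange(.02,.062,.003):
    ph=np.arange(.9,1.3,.005); px=np.array([proj(s,H-.157*ex+r*(np.cos(p)*ey+np.sin(p)*ez)) for p in ph])
    v=map_coordinates(g,[px[:,1],px[:,0]],order=1); w=np.clip(np.percentile(v,60)-v,0,None)**2; w[np.abs(ph-ph[np.argmin(v)])>.12]=0
    a.append((r,(ph*w).sum()/w.sum(),v.min()))
a=np.array(a); print(a.round(3).tolist())
m=a[:,2]<230; r=a[m,0]; p=a[m,1]; y=r*np.cos(p); z=r*np.sin(p); c=np.polyfit(z,y,1); print("line angle",np.arctan2(1,c[0]),"n",m.sum())
R=s["frame"][...,0].astype(float)-s["frame"][...,1]
for r in np.arange(.066,.1,.004):
    ph=np.arange(.8,1.4,.005); px=np.array([proj(s,H-.15*ex+r*(np.cos(p)*ey+np.sin(p)*ez)) for p in ph]); v=map_coordinates(R,[px[:,1],px[:,0]],order=1); w=np.clip(v-25,0,None); print("red",r.round(3),((ph*w).sum()/max(w.sum(),1)).round(3),v.max().round(0))
E
python3 phi.py
```

```text
[[0.02, 0.972, 127.752], [0.023, 1.007, 147.414], [0.026, 0.984, 149.521], [0.029, 1.005, 139.985], [0.032, 0.987, 140.176], [0.035, 0.998, 125.077], [0.038, 0.997, 132.172], [0.041, 0.999, 112.747], [0.044, 1.003, 113.767], [0.047, 1.017, 114.767], [0.05, 1.046, 108.146], [0.053, 1.074, 127.978], [0.056, 1.094, 169.668], [0.059, 1.087, 224.516]]
line angle 1.1444050590992576 n 14
red 0.066 1.001 47.0
red 0.07 1.015 84.0
red 0.074 1.023 89.0
red 0.078 1.034 89.0
red 0.082 1.054 75.0
red 0.086 1.077 68.0
red 0.09 1.08 69.0
red 0.094 1.076 82.0
red 0.098 1.09 64.0
bar [ 0.5336 -0.1101  0.3058] phi 1.1001 r 0.278 F [ 3.8  0.7 -0.3] op 0.0106 rot [-1.575 -0.028  0.04 ] t 24.75
```

```bash
python3 - <<'E'
from cell import hand_in, sensors
s=sensors.observe(); print(s['time'],s['tool_pos'],s['contact_force'],s['opening'])
print(hand_in())
E
```

```text
24.75 [ 0.5334429  -0.11004418  0.31179578] [ 3.82390658  0.67100898 -0.34314989] 0.010605258739290264
the job is handed in; nothing more can be done
None
```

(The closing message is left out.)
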